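Pack the printing blocks, check the rim, stand the ink brush

ROBOT

A 6-joint arm with a two-finger parallel gripper is mounted at the origin on the work surface. World frame = base frame: x ahead of the robot, y to its left, z up, the work surface at z = 0. Lengths are in mm, angles in rad, forces in N, time in s.
With the tool pointing down it reaches from about 300 to 850 mm from the base axis. Payload 4.2 kg.
Tool frame: the origin (TCP) lies midway between the tips of the shut fingers; the grasp point (between the pads) lies ctrl.hold_point_z behind it (ctrl.hold_point_z is the distance from the TCP to the grasp point, in mm); z points along the fingers, y is the direction in which the jaws open and shut (so a half turn about z gives the same grasp; the last joint's range is limited). The gripper opens to 91 mm and grips with 3 to 60 N. Pads are 32 mm wide; open, the fingers measure 118 mm over their backs; the gripper's body (76 mm by 178 mm) begins 60 mm behind the grasp point.
Start: joints at [1.263, 0.32, 1.565, -0, 1.257, -0.02], TCP at [163.212, 551.367, 213.976] pointing down, gripper open.
Joint ranges: [-3.11, 3.11], [-0.84, 2.01], [0.21, 2.61], [-1.34, 4.49], [0.05, 2.63], [-2.56, 2.56]. Speed limits (rad/s): [2.57, 2.57, 3.14, 3.14, 3.14, 3.14].

INTERFACE

Orientations are given as a 3x3 rotation matrix whose columns are the frame's x, y, z axes.
In Python, from workcell import readout, cams, job, ctrl gives the robot as it stands. The module is installed in compiled form; this text tells all that it offers.
- The arm moves only by the tool move_arm, never from a script. Its argument "moves" is a list that holds one entry, the list of rows, each a list of 7 numbers: the shift along the tool's x, y, z in m, then the turn, a rotation vector about the tool's x, y, z in degrees, then the closure, from -1 (fully open) to 1 (shut), so that 0 is half open. In form: [[[dx, dy, dz, rx, ry, rz, claw], ...]]. A call has 1 to 5 rows; each row is the pose to reach, as a shift and turn from the pose commanded when the call began, along the tool's axes at that moment; what a row does not reach only later rows make up. A row lasts 1/10 s, in which the tool goes at most 50 mm and 8.59 degrees, less where a joint would pass 70% of its speed; a pose out of reach is approached as far as the arm can. A call with a gripper value outside its range is refused whole. The fingers move at their own pace and stop on an object; "grip_force" is the grip in N (left out, the last holds). Time passes only in rows, so rows that repeat a pose let the fingers close. It gives the time, the measured TCP pose, the force and the opening at its end, in the units of the state.
- readout.observe(): the state, without advancing time (a new reading comes with each control period).
- cams.grab_frame(name): name is "side" or "top" or "wrist"; returns the picture (400x640x3 uint8, red, green, blue); there is no depth.
- cams.calibration(name): a dict with "fx", "fy", "cx", "cy" (pixels), "R" (3x3) and "t" (3): a world point X has camera coordinates R X + t; the wrist camera has in their place "tool_from_camera" (4x4, takes a point from camera to tool coordinates, whose origin is the TCP and whose axes are the flange's). Camera axes: x right, y down, z forward; pixel columns grow to the right and rows downward; lengths in mm; the calibration is good to about 2 mm. A picture is of the moment at which its call begins: read the wrist's pose just before it. calibration takes no time and is no camera call.
- job.finish_job(): hands the job in, once; it reports no verdict.
The state is a dict: "time": time; "joints": joint angles; "joint_velocities": joint speeds; "joint_torque": joint torques, N m; "eef_pos": TCP position; "orientation": TCP orientation; "force": force on the tool from outside, world axes, zero at the start; "torque": the same for the moment, N m; "grip_width": finger opening in mm.
Only numpy, scipy, OpenCV 4.12 (cv2) and the standard library are available. Lean on these libraries where they do the work, as an engineer would, in place of code of your own. Each camera call takes 0.05 s, during which the arm holds its last target.

TASK

Clear up after printing: pack every printing block lying on the table upright, handle up, into the wooden case so that none stands above its rim (tall blocks only fit in the deep bay), then check it by laying the burnisher flat across the rim at the deep end and sliding it along the rim, touching, to the shallow end. Then lay the burnisher flat back on the middle of its board, lengthwise as it lay, and stand the ink brush upright on its bristles in the middle of the dish, steady and let go. Leave the other things on the table where they are.

Things in the scene. Friction and masses are not known exactly. Their poses are not given: they have to be found in the camera images.
- low_a: Low hand printing block of plain wood: pale base 84 x 56 mm, 26 mm high, carrying on its middle a darker upright handle rib 70 mm long, 18 mm wide, 26 mm high; 52 mm high in all, about 0.09 kg. Origin: centre of its underside; x along its length and handle, y across, z up. May be absent.
- low_b: Low hand printing block of plain wood: pale base 84 x 56 mm, 26 mm high, carrying on its middle a darker upright handle rib 70 mm long, 18 mm wide, 26 mm high; 52 mm high in all, about 0.09 kg. Origin: centre of its underside; x along its length and handle, y across, z up. May be absent.
- low_c: Low hand printing block of plain wood: pale base 84 x 56 mm, 26 mm high, carrying on its middle a darker upright handle rib 70 mm long, 18 mm wide, 26 mm high; 52 mm high in all, about 0.09 kg. Origin: centre of its underside; x along its length and handle, y across, z up. May be absent.
- tall_a: Tall hand printing block of plain wood: pale base 84 x 56 mm, 44 mm high, carrying on its middle a darker upright handle rib 70 mm long, 18 mm wide, 26 mm high; 70 mm high in all, about 0.13 kg. Origin: centre of its underside; x along its length and handle, y across, z up. May be absent.
- tall_b: Tall hand printing block of plain wood: pale base 84 x 56 mm, 44 mm high, carrying on its middle a darker upright handle rib 70 mm long, 18 mm wide, 26 mm high; 70 mm high in all, about 0.13 kg. Origin: centre of its underside; x along its length and handle, y across, z up. May be absent.
- low_a_top (a point): Centre of the top of the handle of block low_a.
- low_b_top (a point): Centre of the top of the handle of block low_b.
- low_c_top (a point): Centre of the top of the handle of block low_c.
- tall_a_top (a point): Centre of the top of the handle of block tall_a.
- tall_b_top (a point): Centre of the top of the handle of block tall_b.
- case: Fixed open wooden case, 114 (x) x 280 (y) mm outside, rim 84 mm above the table, walls 8 mm. Origin: centre of its underside; x across, y along, z up. A low divider (8 mm thick, top 50 mm above the table) at y = 0 parts two bays, each 98 (x) x 128 (y) mm inside: a deep one on the +y side, a shallow one on the -y side.
- deep_bay (a point): Centre of the deep bay's floor, 8 mm above the table, 76 mm below the rim (68 mm to the case's +y). Takes two blocks side by side, their length along the case's x, centred 32 mm to either side along y. Both kinds of block stay under the rim here, a tall one by 6 mm.
- shallow_bay (a point): Centre of the shallow bay's raised floor, 28 mm above the table, 56 mm below the rim (68 mm to the case's -y). Takes two blocks as the deep bay does. A low block stays 4 mm under the rim here; a tall one would stand 14 mm above it.
- burnisher: Printer's burnisher: flat metal sole 180 (x) x 60 (y) x 12 mm, with an upright dark wooden handle 100 mm long (x), 26 mm wide (y) on its middle; 48 mm high in all, 0.4 kg. Origin: centre of the sole's underside; x along its length, z up. It starts lying on its board. Laid across the case it spans both long walls.
- board: Fixed cork board, 210 (x) x 100 (y) x 10 mm thick, the burnisher's place. Origin: centre of its underside.
- brush: Big ink brush, 160 mm tall, 0.15 kg: dark flat-ended bristle head 44 mm in diameter and 55 mm high, tapering up to 78 mm, then a pale round handle 26 mm in diameter up to 152 mm. Origin: centre of the bristles' flat end; z runs along the handle. Starts lying back in the sloped rest, 35 degrees from upright, its handle leaning to the rest's -x; it lifts straight up out of it.
- rest: Fixed wooden brush rest with a sloped trough open at the top and on its +x side, its footprint about 110 x 75 mm, all below 90 mm high; it holds the bristle head, the handle stays free. Origin: centre of its underside. The brush leans 35 degrees towards the rest's -x.
- dish: Fixed round white dish, 140 mm across, its flat floor 6 mm above the table and about 110 mm across, its rim 16 mm high. Origin: centre of its underside.
- dish_floor (a point): Centre of the dish's floor, on its upper face.
- ink_bottle: Bystander, not to be disturbed: upright black ink bottle, 44 mm in diameter, 130 mm high. Origin at its underside or middle.
- paste_jar: Bystander, not to be disturbed: glass jar, 68 mm in diameter, 70 mm high. Origin at its underside or middle.
- chisel: Bystander, not to be disturbed: hand tool lying down, 170 mm long. Origin at its underside or middle.
- weight: Bystander, not to be disturbed: brass bar paperweight, 120 x 30 x 22 mm. Origin at its underside or middle.
- pigment_tin: Bystander, not to be disturbed: round steel tin, 72 mm in diameter, 50 mm high. Origin at its underside or middle.
There are look-alikes about, which are no part of the job. What is shaped like the low_b but orange or pink is not meant.

How it is judged (in metres and radians):
On the way, in this order (a step that is already met when the one before it is completed fails the run):
1. all blocks packed in the case upright and below the rim, and the burnisher lies flat across the rim at the deep end, touching it (z of each of low_a_top, low_b_top, low_c_top, tall_a_top, tall_b_top in the frame of case below 0.085 m and z of each of low_a, low_b, low_c, tall_a, tall_b in the frame of case above 0.004 m and x of low_a in the frame of case between -0.05 and 0.05 m and y of low_a in the frame of case between -0.133 and 0.133 m and angle between each of low_a, low_b, low_c, tall_a, tall_b's own z axis and vertical below 0.1 rad and x of low_b in the frame of case between -0.05 and 0.05 m and y of low_b in the frame of case between -0.133 and 0.133 m and x of low_c in the frame of case between -0.05 and 0.05 m and y of low_c in the frame of case between -0.133 and 0.133 m and x of tall_a in the frame of case between -0.05 and 0.05 m and y of tall_a in the frame of case between -0.133 and 0.133 m and x of tall_b in the frame of case between -0.05 and 0.05 m and y of tall_b in the frame of case between -0.133 and 0.133 m and z of burnisher in the frame of case between 0.078 and 0.089 m and x of burnisher in the frame of case between -0.035 and 0.035 m and angle between burnisher's own z axis and vertical below 0.07 rad and angle between the x axis of burnisher and the x axis of case, either way round below 0.3 rad and contact force between burnisher and case above 0.3 N and y of burnisher in the frame of case above 0.085 m), for 0.1 s.
2. the burnisher slides over the middle of the case, touching the rim (z of each of low_a_top, low_b_top, low_c_top, tall_a_top, tall_b_top in the frame of case below 0.085 m and z of each of low_a, low_b, low_c, tall_a, tall_b in the frame of case above 0.004 m and x of low_a in the frame of case between -0.05 and 0.05 m and y of low_a in the frame of case between -0.133 and 0.133 m and angle between each of low_a, low_b, low_c, tall_a, tall_b's own z axis and vertical below 0.1 rad and x of low_b in the frame of case between -0.05 and 0.05 m and y of low_b in the frame of case between -0.133 and 0.133 m and x of low_c in the frame of case between -0.05 and 0.05 m and y of low_c in the frame of case between -0.133 and 0.133 m and x of tall_a in the frame of case between -0.05 and 0.05 m and y of tall_a in the frame of case between -0.133 and 0.133 m and x of tall_b in the frame of case between -0.05 and 0.05 m and y of tall_b in the frame of case between -0.133 and 0.133 m and z of burnisher in the frame of case between 0.078 and 0.089 m and x of burnisher in the frame of case between -0.035 and 0.035 m and angle between burnisher's own z axis and vertical below 0.07 rad and angle between the x axis of burnisher and the x axis of case, either way round below 0.3 rad and contact force between burnisher and case above 0.3 N and y of burnisher in the frame of case between -0.035 and 0.035 m), for 0.1 s.
3. the burnisher reaches the shallow end, still touching the rim (z of each of low_a_top, low_b_top, low_c_top, tall_a_top, tall_b_top in the frame of case below 0.085 m and z of each of low_a, low_b, low_c, tall_a, tall_b in the frame of case above 0.004 m and x of low_a in the frame of case between -0.05 and 0.05 m and y of low_a in the frame of case between -0.133 and 0.133 m and angle between each of low_a, low_b, low_c, tall_a, tall_b's own z axis and vertical below 0.1 rad and x of low_b in the frame of case between -0.05 and 0.05 m and y of low_b in the frame of case between -0.133 and 0.133 m and x of low_c in the frame of case between -0.05 and 0.05 m and y of low_c in the frame of case between -0.133 and 0.133 m and x of tall_a in the frame of case between -0.05 and 0.05 m and y of tall_a in the frame of case between -0.133 and 0.133 m and x of tall_b in the frame of case between -0.05 and 0.05 m and y of tall_b in the frame of case between -0.133 and 0.133 m and z of burnisher in the frame of case between 0.078 and 0.089 m and x of burnisher in the frame of case between -0.035 and 0.035 m and angle between burnisher's own z axis and vertical below 0.07 rad and angle between the x axis of burnisher and the x axis of case, either way round below 0.3 rad and contact force between burnisher and case above 0.3 N and y of burnisher in the frame of case below -0.085 m), for 0.1 s.
At the end, for the whole second after the job is handed in: Every block present is in the case, upright within 0.1 rad, top not above the rim (1 mm allowed); burnisher flat on its board, within 35 mm of its middle and 0.3 rad of lengthwise; brush on the dish floor within 32 mm of its middle, upright within 0.06 rad; all at rest (z of each of low_a_top, low_b_top, low_c_top, tall_a_top, tall_b_top in the frame of case below 0.085 m and z of each of low_a, low_b, low_c, tall_a, tall_b in the frame of case above 0.004 m and x of low_a in the frame of case between -0.05 and 0.05 m and y of low_a in the frame of case between -0.133 and 0.133 m and angle between each of low_a, low_b, low_c, tall_a, tall_b's own z axis and vertical below 0.1 rad and x of low_b in the frame of case between -0.05 and 0.05 m and y of low_b in the frame of case between -0.133 and 0.133 m and x of low_c in the frame of case between -0.05 and 0.05 m and y of low_c in the frame of case between -0.133 and 0.133 m and x of tall_a in the frame of case between -0.05 and 0.05 m and y of tall_a in the frame of case between -0.133 and 0.133 m and x of tall_b in the frame of case between -0.05 and 0.05 m and y of tall_b in the frame of case between -0.133 and 0.133 m and linear speed of each of low_a, low_b, low_c, tall_a, tall_b, burnisher below 0.02 m/s and z of burnisher in the frame of board between 0.006 and 0.016 m and horizontal distance between burnisher and board below 0.035 m and angle between each of burnisher, brush's own z axis and vertical below 0.06 rad and angle between the x axis of burnisher and the x axis of board, either way round below 0.3 rad and horizontal distance between brush and dish below 0.032 m and z of brush in the frame of dish_floor between -0.004 and 0.005 m and linear speed of brush below 0.01 m/s and angular speed of brush below 0.1 rad/s); the robot touches nothing.
It fails at once if a bystander is moved by more than 5 cm or knocked over (distance of any of ink_bottle, paste_jar, chisel, weight, pigment_tin from where it was at the start of the episode above 0.05 m or angle between any of ink_bottle, paste_jar, pigment_tin's own z axis and vertical above 0.6 rad).
Of low_a, low_b, low_c, tall_a, tall_b only 3 to 4 are there at a start; the rules pass over those that are not, and their reading is None.
At some moment in a run one of low_a, low_b, low_c, tall_a, tall_b may be knocked a few centimetres aside while the robot is not near it.
It also fails if it takes over 210 s, if anything falls off the work surface, if the arm or the gripper's body presses on something with over 40 N, if the wrist force passes 120 N, or if a joint passes its speed limit or range.

## Working session

There is one attempt and no reset: what is moved stays moved. The work goes in short steps, Python scripts to look and compute and a tool call to move; the robot and the scene stay as the last step left them, time stands still between calls to the robot, and variables do not carry over. Pictures are saved under pics/ and viewed, and the job is handed in when it is done.

Besides the shell and the picture viewer there is one more tool, called after "Call:" as name([rows], argument=value, ...), one row to a line, values as JSON. move_arm: Moves the arm, as the interface text tells. Its arguments: {"type":"object","properties":{"moves":{"type":"array","items":{"type":"array","items":{"type":"array","items":{"type":"number"}}}},"grip_force":{"type":"number"}},"required":["moves"]}

```bash
mkdir -p pics; python3 - <<'E'
from workcell import readout,cams,job,ctrl
import cv2,numpy as np
print(readout.observe()); print(ctrl.hold_point_z,[a for a in dir(ctrl) if a[0]!='_'])
for n in ["side","top","wrist"]:
    im=cams.grab_frame(n); cv2.imwrite(f"pics/{n}0.png",im[:,:,::-1]); print(n,cams.calibration(n))
E
```

```text
{'time': 0.0, 'joints': array([ 1.26297777e+00,  3.20306330e-01,  1.56570176e+00, -9.25973226e-06,
        1.25738586e+00, -2.00054041e-02]), 'joint_velocities': array([ 1.96294103e-05,  1.66945109e-03,  3.93820076e-04, -3.63048324e-04,
        2.40754236e-03,  8.33561905e-04]), 'joint_torque': array([ 1.03785402e-03, -4.12469387e+01, -2.31972975e+01,  7.29456497e-02,
        4.57086833e-02, -1.17394843e-04]), 'eef_pos': array([163.06629833, 550.85633718, 213.10317042]), 'orientation': array([[-9.58867724e-01,  2.83852777e-01, -5.37363297e-04],
       [ 2.83853285e-01,  9.58866183e-01, -1.71929958e-03],
       [ 2.72315312e-05, -1.80111322e-03, -9.99998378e-01]]), 'force': array([-0.62174358,  0.37893085,  0.15739272]), 'torque': array([ 0.02056423, -0.02852692, -0.01879699]), 'grip_width': 91.27651605551132}
18.8 ['PlanningError', 'hold_point_z']
side {'fx': 361.1242549244731, 'fy': 361.1242549244731, 'cx': 315.5997884847529, 'cy': 202.6957073092882, 'R': array([[ 0.80974266, -0.58666199,  0.01202182],
       [-0.36452834, -0.51898525, -0.77315807],
       [ 0.45982161,  0.62167678,
[... 163 characters left out ...]
 205.75192610380412, 'R': array([[ 0.02083629, -0.99971692,  0.01148619],
       [-0.98574174, -0.02246099, -0.16675948],
       [ 0.16697027, -0.00784777, -0.9859307 ]]), 't': array([   3.35971608,  471.65029696, 1303.67016009])}
wrist {'fx': 288.29359516082275, 'fy': 288.29359516082275, 'cx': 318.284536896236, 'cy': 200.1723454085666, 'tool_from_camera': array([[ 3.35102675e-04, -9.72313092e-01, -2.33681704e-01,
         6.45501568e+01],
       [ 9.99999893e-01,  4.00291605e-04, -2.31537721e-04,
        -1.35928695e-01],
       [ 3.18667982e-04, -2.33681602e-01,  9.72313122e-01,
        -1.71044300e+02],
       [ 0.00000000e+00,  0.00000000e+00,  0.00000000e+00,
         1.00000000e+00]])}
```

View pics/top0.png

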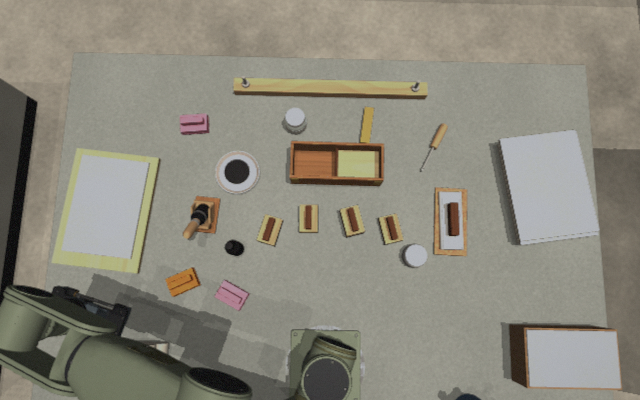

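View pics/side0.png

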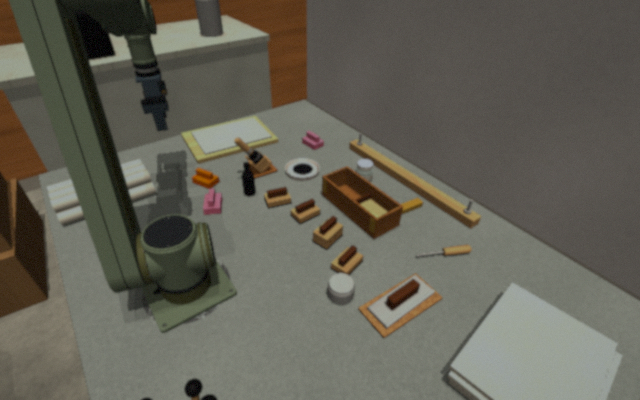

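View pics/wrist0.png

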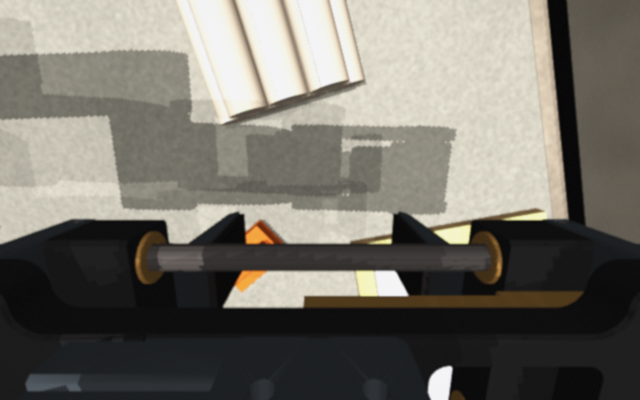

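Four plain blocks lie in a row in the top view, at (270,230), (308,219), (351,221) and (390,229). The case is at (337,163), the burnisher at (452,220), the brush at (197,217) and the dish at (237,172). The orange and pink ones are decoys. Next I'll zoom in.

```bash
cat > h.py <<'E'
import numpy as np,cv2
from workcell import readout,cams,job,ctrl
from scipy.spatial.transform import Rotation as Rn
CAL={n:cams.calibration(n) for n in("top","side","wrist")}
def wristcam(s=None):
    s=s or readout.observe()
    T=CAL["wrist"]["tool_from_camera"]; R=s["orientation"]@T[:3,:3]; p=s["orientation"]@T[:3,3]+s["eef_pos"]
    return R.T,-R.T@p
def cam(n):
    c=CAL[n]
    if n=="wrist": R,t=wristcam()
    else: R,t=np.array(c["R"]),np.array(c["t"])
    K=np.array([[c["fx"],0,c["cx"]],[0,c["fy"],c["cy"]],[0,0,1]]); return K,R,t
def proj(C,X):
    K,R,t=C; Y=(np.atleast_2d(X)@R.T+t)@K.T; return Y[:,:2]/Y[:,2:]
def back(C,uv,z):
    K,R,t=C; d=R.T@np.linalg.inv(K)@np.array([uv[0],uv[1],1.]); o=-R.T@t; s=(z-o[2])/d[2]; return o+s*d
def shot(n,fn,crop=None,f=1):
    C=cam(n); im=cams.grab_frame(n)[:,:,::-1].copy(); cv2.imwrite(f"pics/{fn}_raw.png",im)
    if crop: x0,y0,x1,y1=crop; im=im[y0:y1,x0:x1]
    im=cv2.resize(im,None,fx=f,fy=f,interpolation=cv2.INTER_CUBIC); cv2.imwrite(f"pics/{fn}.png",im); return C
E
python3 - <<'E'
import cv2
t=cv2.imread('pics/top0.png'); cv2.imwrite('pics/t1.png',cv2.resize(t[90:290,160:480],None,fx=2.5,fy=2.5,interpolation=cv2.INTER_CUBIC))
t=cv2.imread('pics/side0.png'); cv2.imwrite('pics/s1.png',cv2.resize(t[120:345,190:460],None,fx=2.6,fy=2.6,interpolation=cv2.INTER_CUBIC))
E
```

```text
(no output)
```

View pics/t1.png

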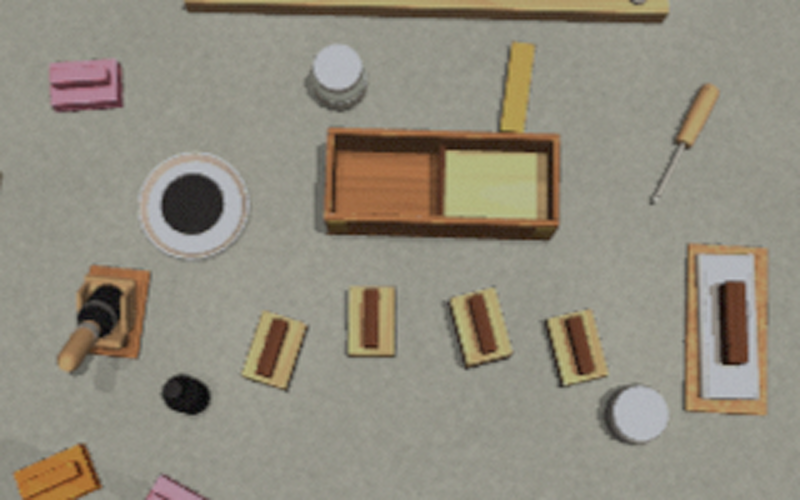

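View pics/s1.png

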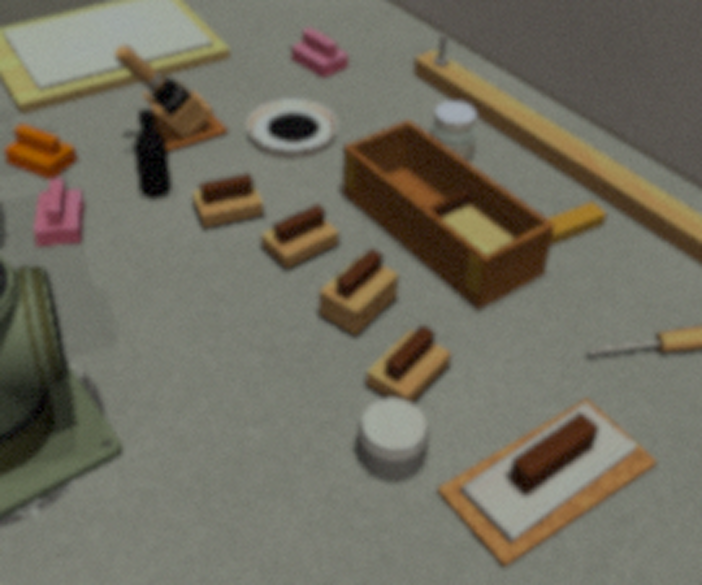

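```bash
cat > m.py <<'E'
from h import *
from scipy.optimize import least_squares
def box(x0,x1,y0,y1,z0,z1): return np.array([[x,y,z] for x in(x0,x1) for y in(y0,y1) for z in(z0,z1)],float)
def pose(p,pts):
    c,s=np.cos(p[2]),np.sin(p[2]); return pts@np.array([[c,s,0],[-s,c,0],[0,0,1]])+np.array([p[0],p[1],p[3] if len(p)>3 else 0])
def mom(poly):
    m=cv2.moments(poly.astype(np.float32)); a=m['m00']; return np.array([m['m10']/a,m['m01']/a,m['mu20']/a,m['mu11']/a,m['mu02']/a])
def maskmom(mask,off=(0,0)):
    m=cv2.moments(mask.astype(np.uint8),True);a=m['m00']; return np.array([m['m10']/a+off[0],m['m01']/a+off[1],m['mu20']/a,m['mu11']/a,m['mu02']/a]),a
def ribmask(im):
    b,g,r=[im[:,:,i].astype(float) for i in range(3)]; return (r>1.6*g)&(r<170)&(r>25)&(r-b>18)
def fitrib(obs,rib,p0):
    # obs: list of (C,mom)
    def f(p):
        o=[]
        for C,m in obs:
            h=cv2.convexHull(proj(C,pose(p,rib)).astype(np.float32))[:,0]; q=mom(h)
            o+=list(q[:2]-m[:2]); a=.5*np.arctan2(2*q[3],q[2]-q[4])-.5*np.arctan2(2*m[3],m[2]-m[4]); o.append(5*np.sin(a)); 
        return o
    r=least_squares(f,p0,x_scale=[10,10,.1]); return r.x,r.fun
def measure(views,name,z,hint,base=None):
    pass
RIBL=box(-35,35,-9,9,26,52); RIBT=box(-35,35,-9,9,44,70); BASL=box(-42,42,-28,28,0,26); BAST=box(-42,42,-28,28,0,44)
def draw(im,C,pts,col,f,off):
    h=cv2.convexHull(proj(C,pts).astype(np.float32))[:,0]; h=((h-off+.5)*f).astype(np.int32); cv2.polylines(im,[h],True,col,1)
def blocks(tops,sides,topim,sideim,tall,use=("top","side")):
    out=[]
    for i,(a,b) in enumerate(zip(tops,sides)):
        rib=RIBT if tall[i] else RIBL; obs=[]
        for n,im,c in(("top",topim,a),("side",sideim,b)):
            if n not in use or c is None: continue
            nl,lab=cv2.connectedComponents(ribmask(im).astype(np.uint8))
            win=lab[c[1]-6:c[1]+7,c[0]-6:c[0]+7]; ids=win[win>0]
            if len(ids)==0: print("none",n,i); continue
            l=np.bincount(ids).argmax(); m,A=maskmom(lab==l); obs.append((cam(n),m)); 
        p0=back(cam("top"),a,60 if tall[i] else 45); 
        c=obs[0][1]; best=None
        for yaw in(-.5,0,.5):
            x,r=fitrib(obs,rib,[p0[0],p0[1],yaw])
            if best is None or (r**2).sum()<(best[1]**2).sum(): best=(x,r)
        out.append(best[0]); print(i,np.round(best[0],3),"res",np.round(best[1],2))
    return out
E
cat > a.py <<'E'
from m import *
T=cv2.imread('pics/top0.png');S=cv2.imread('pics/side0.png')
def sz(u,v): return (int(u/2.6+190),int(v/2.6+120))
tops=[(269,229),(308,217),(351,219),(390,228)]; sides=[sz(225,187),sz(300,222),sz(360,272),sz(410,350)]
tall=[0,0,1,0]
P=blocks(tops,sides,T,S,tall)
# case
tc=np.array([[328,128],[560,134],[556,230],[324,222]])/2.5+[160,90]
sc=np.array([[346,148],[408,124],[551,230],[482,266]])/2.6+[190,120]
Ct,Cs=cam("top"),cam("side")
rim=np.array([[57,140,84],[57,-140,84],[-57,-140,84],[-57,140,84]],float)
def f(p): return np.r_[(proj(Ct,pose(p,rim))-tc).ravel(),.6*(proj(Cs,pose(p,rim))[[3,0,1,2]]-sc).ravel()]
r=least_squares(f,[460,-20,0]); print("case",np.round(r.x,3),np.round(r.fun,1)); case=r.x
for n,im,off,f_,sz_,C in(("t",T,np.array([160,90]),2.5,(200,320),Ct),("s",S,np.array([190,120]),2.6,(225,270),Cs)):
    z=cv2.resize(im[off[1]:off[1]+sz_[0],off[0]:off[0]+sz_[1]],None,fx=f_,fy=f_,interpolation=cv2.INTER_CUBIC)
    for p,t in zip(P,tall):
        draw(z,C,pose(p,RIBT if t else RIBL),(0,255,0),f_,off); draw(z,C,pose(p,BAST if t else BASL),(255,0,0),f_,off)
    draw(z,C,pose(case,rim),(0,255,255),f_,off); draw(z,C,pose(case,box(-49,49,-132,132,84,84)),(0,255,255),f_,off);draw(z,C,pose(case,box(-57,57,-140,140,0,0)),(255,255,0),f_,off)
    cv2.imwrite(f'pics/ov_{n}.png',z)
E
python3 a.py
```

```text
0 [397.987 177.011  -0.5  ] res [ 0.71 -0.1   1.05 -0.06 -0.77  0.82]
1 [435.138  61.288   0.   ] res [ 0.03 -0.24  0.04 -0.77 -0.98 -0.01]
2 [ 4.29483e+02 -7.12120e+01  2.70000e-02] res [-0.24 -0.01  1.19 -0.65 -1.38  1.31]
3 [ 403.014 -191.127    0.   ] res [ 0.04  2.27  1.27 -2.53 -0.32  1.34]
case [ 5.99271e+02 -2.30940e+01 -1.40000e-02] [ 0.2  0.1  0.5  1.1  1.6 -0.3  0.  -0.6 -1.5 -1.1 -0.5 -1.6 -0.  -1.6
 -0.3 -1.7]
```

View pics/ov_t.png

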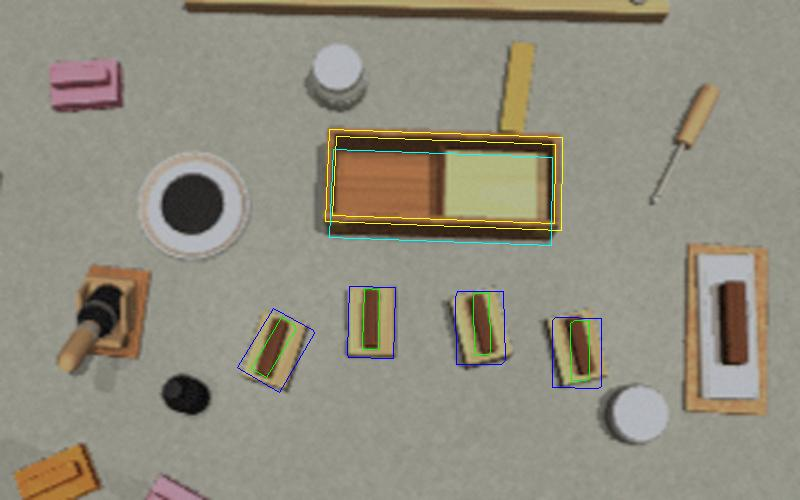

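View pics/ov_s.png

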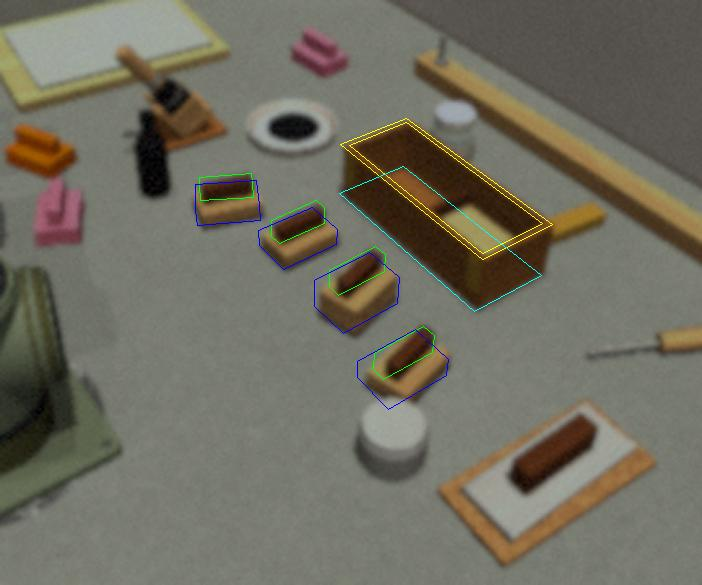

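```bash
python3 - <<'E'
s=open('m.py').read()
s=s.replace("r=least_squares(f,p0,x_scale=[10,10,.1]); return r.x,r.fun","""
    from scipy.optimize import minimize
    g=lambda q: (np.array(f([p0[0]+10*q[0],p0[1]+10*q[1],p0[2]+q[2]/3]))**2).sum()
    r=minimize(g,[0,0,0],method='Nelder-Mead',options=dict(xatol=1e-4,fatol=1e-6,initial_simplex=[[0,0,0],[1,0,0],[0,1,0],[0,0,1]]))
    q=r.x; x=np.array([p0[0]+10*q[0],p0[1]+10*q[1],p0[2]+q[2]/3]); return x,np.array(f(x))""")
open('m.py','w').write(s)
a=open('a.py').read().replace("P=blocks(tops,sides,T,S,tall)","blocks(tops,sides,T,S,tall);P=blocks(tops,sides,T,S,tall,('top',))").replace("f,[460","f,[600").replace(".6*(proj",".15*(proj")
open('a.py','w').write(a)
E
python3 a.py
```

```text
0 [ 3.97514e+02  1.77666e+02 -2.75000e-01] res [ 0.47  0.06 -0.06 -0.28 -0.81  0.1 ]
1 [4.34922e+02 5.95580e+01 5.00000e-03] res [ 0.6  -0.16  0.02 -0.53 -0.68 -0.03]
2 [ 4.29147e+02 -7.37480e+01  2.80000e-01] res [ 0.6   0.11 -0.06 -0.27 -0.81  0.01]
3 [ 4.09621e+02 -1.93227e+02  2.57000e-01] res [ 0.72  0.09 -0.01 -0.32 -0.78 -0.04]
0 [ 3.97657e+02  1.79084e+02 -2.87000e-01] res [ 0.  0. -0.]
1 [4.34406e+02 6.13560e+01 8.00000e-03] res [-0. -0.  0.]
2 [ 4.29445e+02 -7.19670e+01  2.68000e-01] res [-0. -0.  0.]
3 [ 4.09859e+02 -1.91068e+02  2.55000e-01] res [-0. -0. -0.]
case [ 5.99442e+02 -2.14310e+01 -1.00000e-02] [-0.4  0.1 -0.1  0.9  1.2 -0.5 -0.5 -0.4 -0.4 -0.3 -0.2 -0.4 -0.  -0.5
 -0.1 -0.5]
```

View pics/ov_t.png

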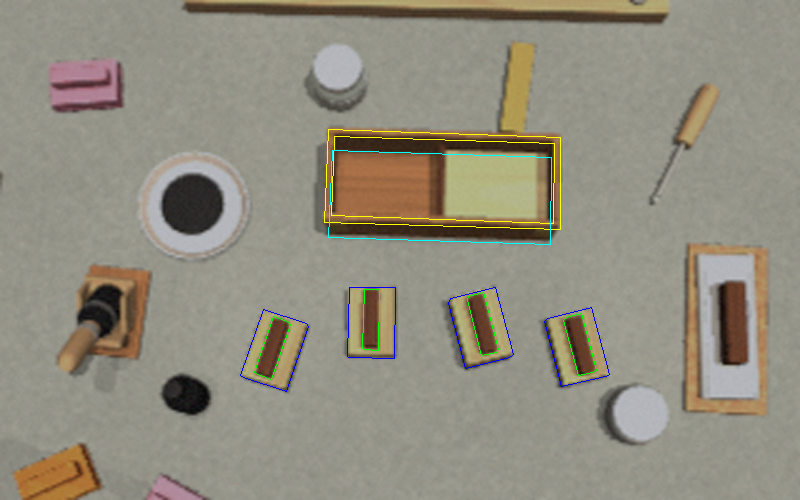

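```bash
cat > b.py <<'E'
from m import *
C=cam("top"); z=lambda u,v:(u/2.5+160,v/2.5+90)
print("bottle",back(C,z(177,388),130),back(C,z(195,402),2))
print("jar",back(C,z(338,66),70),"tin",back(C,z(638,413),50),"dishrim",back(C,z(194,205),14),"inkdish",back(C,z(192,204),6))
print("brush end",[back(C,z(65,362),h) for h in (140,)], "bristle",back(C,z(103,300),60))
for n,u in dict(boardTL=(688,243),TR=(768,248),BR=(767,414),BL=(686,411)).items(): print(n,back(C,z(*u),10))
for n,u in dict(soleTL=(700,253),TR=(755,255),BR=(753,400),BL=(699,397)).items(): print(n,back(C,z(*u),22))
for n,u in dict(hTL=(723,281),TR=(747,283),BR=(745,364),BL=(722,362)).items(): print(n,back(C,z(*u),58))
for n,u in dict(rTL=(92,265),rTR=(151,269),rBR=(137,357),BL=(80,352)).items(): print(n,back(C,z(*u),3))
E
python3 b.py
cat > pl.py <<'E'
import json,sys
from h import *
F='cmd.json'
try: S=json.load(open(F))
except Exception:
    S=None
def R_yaw(a,tilt=None):
    # tool pointing down, tool y at world angle a
    y=np.array([np.cos(a),np.sin(a),0]); zz=np.array([0,0,-1.]); return np.c_[np.cross(y,zz),y,zz]
def load():
    d=json.load(open(F)); return np.array(d['p']),np.array(d['R'])
def save(p,R): json.dump(dict(p=list(p),R=np.array(R).tolist()),open(F,'w'))
def plan(wps,claw=-1,step=45,ang=8.0,commit=True):
    """wps: dicts p,R,claw,step,hold(rows)"""
    p,R=load(); rows=[];  # absolute rows
    cp,cR=p.copy(),R.copy()
    for w in wps:
        tp=np.array(w.get('p',cp),float); tR=np.array(w.get('R',cR)); claw=w.get('claw',claw); st=w.get('step',step)
        dr=Rn.from_matrix(cR.T@tR).as_rotvec(); n=max(1,int(np.ceil(np.linalg.norm(tp-cp)/st)),int(np.ceil(np.degrees(np.linalg.norm(dr))/ang)))
        if np.linalg.norm(tp-cp)>1e-6 or np.linalg.norm(dr)>1e-6:
            for i in range(1,n+1): rows.append((cp+(tp-cp)*i/n,cR@Rn.from_rotvec(dr*i/n).as_matrix(),claw))
        for i in range(w.get('hold',0)): rows.append((tp,tR,claw))
        cp,cR=tp,tR
    i=0
    while i<len(rows):
        out=[]; 
        for q,Q,c in rows[i:i+5]:
            d=np.round(R.T@(q-p)/1000,4); a=np.round(np.degrees(Rn.from_matrix(R.T@Q).as_rotvec()),1); out.append([*d.tolist(),*a.tolist(),c])
        print(json.dumps([out]).replace('-0.0,','0,').replace('0.0,','0,').replace(' ',''))
        l=out[-1]; p=p+R@np.array(l[:3])*1000; R=R@Rn.from_rotvec(np.radians(l[3:6])).as_matrix(); i+=5
    if commit: save(p,R)
E
python3 - <<'E'
from pl import *
save([163.212,551.367,213.976],R_yaw(1.283)); s=readout.observe(); print(R_yaw(1.283)-s['orientation'])
E
```

```text
bottle [339.09529816 271.16619724 130.        ] [331.99640084 273.84505431   2.        ]
jar [742.21294656 108.20272026  70.        ] tin [ 327.33656669 -259.26165933   50.        ] dishrim [576.64309335 285.95826638  14.        ] inkdish [579.82753909 290.08865171   6.        ]
brush end [array([364.35649754, 394.27394559, 140.        ])] bristle [446.87616968 378.81096253  60.        ]
boardTL [ 543.36322292 -333.58628153   10.        ]
TR [ 539.29733094 -434.02052184   10.        ]
BR [ 331.95533797 -425.90022966   10.        ]
BL [ 333.47355805 -326.7011645    10.        ]
soleTL [ 528.40304764 -345.0767469    22.        ]
TR [ 527.45614007 -413.47256322   22.        ]
BR [ 347.76705797 -405.41716457   22.        ]
BL [ 349.97980162 -339.76514037   22.        ]
hTL [ 487.13441396 -362.11951774   58.        ]
TR [ 485.35232019 -391.00378909   58.        ]
BR [ 387.54314996 -385.68100929   58.        ]
BL [ 389.32440043 -358.3432827    58.        ]
rTL [499.46474076 410.95507569   3.        ]
rTR [496.08082466 337.24049113   3.        ]
rBR [385.58316432 347.83695064   3.        ]
BL [390.21218717 418.19578527   3.        ]
[[ 5.13010265e-06  1.76057239e-05  3.94786380e-04]
 [ 1.73316247e-05 -4.28073990e-06  1.27637497e-03]
 [-1.62875318e-05  1.33593566e-03 -8.92495079e-07]]
```

```bash
python3 - <<'E'
from pl import *
plan([dict(p=[397.7,179.1,170],R=R_yaw(np.pi/2-.287),hold=2)])
E
```

```text
[[[-0.0331,-0.029,0.0044,0,0,0,-1],[-0.0661,-0.0581,0.0088,0,0,0,-1],[-0.0992,-0.0871,0.0132,0,0,0,-1],[-0.1322,-0.1162,0.0176,0,0,0,-1],[-0.1653,-0.1452,0.022,0,0,0,-1]]]
[[[-0.033,-0.029,0.0044,0,0,0,-1],[-0.0661,-0.0581,0.0088,0,0,0,-1],[-0.0991,-0.0871,0.0132,0,0,0,-1],[-0.1322,-0.1162,0.0176,0,0,0,-1],[-0.1652,-0.1452,0.022,0,0,0,-1]]]
[[[0,0,0,0,0,0,-1],[0,0,0,0,0,0,-1]]]
```

Call:
move_arm([
  [[-0.0331,-0.029,0.0044,0,0,0,-1],[-0.0661,-0.0581,0.0088,0,0,0,-1],[-0.0992,-0.0871,0.0132,0,0,0,-1],[-0.1322,-0.1162,0.0176,0,0,0,-1],[-0.1653,-0.1452,0.022,0,0,0,-1]],
])

```text
time: 0.65
eef_pos: [281.0, 363.6, 191.7]
orientation: [[-0.959, 0.283, 0.0], [0.283, 0.959, -0.0], [-0.0, -0.0, -1.0]]
force: [-0.1, -0.1, 0.2]
grip_width: 91.5
```

Call:
move_arm([
  [[-0.033,-0.029,0.0044,0,0,0,-1],[-0.0661,-0.0581,0.0088,0,0,0,-1],[-0.0991,-0.0871,0.0132,0,0,0,-1],[-0.1322,-0.1162,0.0176,0,0,0,-1],[-0.1652,-0.1452,0.022,0,0,0,-1]],
])

```text
time: 1.15
eef_pos: [398.2, 177.4, 169.8]
orientation: [[-0.959, 0.284, 0.0], [0.284, 0.959, 0.0], [-0.0, 0.0, -1.0]]
force: [1.4, 0.5, -0.5]
grip_width: 91.2
```

Call:
move_arm([
  [[0,0,0,0,0,0,-1],[0,0,0,0,0,0,-1]],
])

```text
time: 1.35
eef_pos: [397.7, 178.5, 169.7]
orientation: [[-0.958, 0.287, -0.001], [0.287, 0.958, 0.0], [0.001, 0.0, -1.0]]
force: [0.2, -0.2, 0.0]
grip_width: 91.3
```

```bash
python3 - <<'E'
from m import *
s=readout.observe(); print(s['time'],s['eef_pos'],s['force'])
C=cam("wrist"); shot("wrist","w1")
im=cv2.imread("pics/w1.png")
draw(im,C,pose([397.7,179.1,-.287],RIBL),(0,255,0),1,np.zeros(2));draw(im,C,pose([397.7,179.1,-.287],BASL),(255,0,0),1,np.zeros(2))
cv2.imwrite("pics/w1o.png",im)
E
```

```text
1.35 [397.7176546  178.51071581 169.71085   ] [ 0.2232476  -0.21363809  0.00686218]
```

View pics/w1o.png

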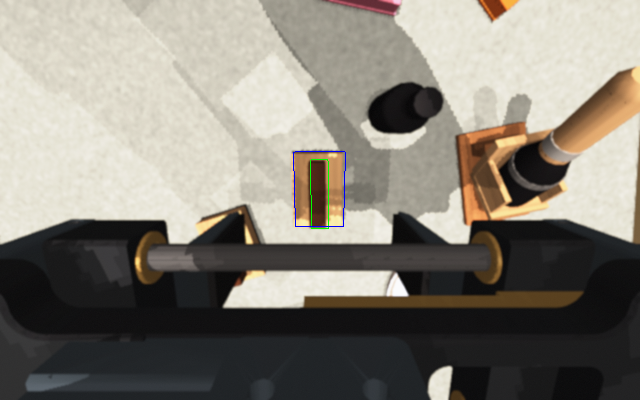

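```bash
python3 - <<'E'
from pl import *
plan([dict(p=[397.7,179.1,70]),dict(p=[397.7,179.1,29],step=21,hold=1),dict(claw=1,hold=5),dict(p=[397.7,179.1,120],claw=1)])
print()
Rc=R_yaw(np.pi/2-.01)
plan([dict(p=[397.7,179.1,180]),dict(p=[600.4,78.6,180],R=Rc,hold=2)],claw=1)
E
```

```text
[[[0,0,0.0333,0,0,0,-1],[0,0,0.0667,0,0,0,-1],[0,0,0.1,0,0,0,-1],[0,0,0.1205,0,0,0,-1],[0,0,0.141,0,0,0,-1]]]
[[[0,0,0,0,0,0,-1],[0,0,0,0,0,0,1],[0,0,0,0,0,0,1],[0,0,0,0,0,0,1],[0,0,0,0,0,0,1]]]
[[[0,0,0,0,0,0,1],[0,0,-0.0304,0,0,0,1],[0,0,-0.0607,0,0,0,1],[0,0,-0.091,0,0,0,1]]]

[[[0,0,-0.03,0,0,0,1],[0,0,-0.06,0,0,0,1],[-0.0372,-0.0065,-0.06,0,0,-2.7,1],[-0.0743,-0.0129,-0.06,0,0,-5.3,1],[-0.1115,-0.0194,-0.06,0,0,-8.0,1]]]
[[[-0.0358,-0.0116,0,0,0,-2.6,1],[-0.0717,-0.0232,0,0,0,-5.3,1],[-0.1076,-0.0347,0,0,0,-7.9,1],[-0.1076,-0.0347,0,0,0,-7.9,1],[-0.1076,-0.0347,0,0,0,-7.9,1]]]
```

Call:
move_arm([
  [[0,0,0.0333,0,0,0,-1],[0,0,0.0667,0,0,0,-1],[0,0,0.1,0,0,0,-1],[0,0,0.1205,0,0,0,-1],[0,0,0.141,0,0,0,-1]],
])

```text
time: 1.9
eef_pos: [396.6, 180.7, 28.0]
orientation: [[-0.96, 0.281, -0.001], [0.281, 0.96, 0.0], [0.001, -0.0, -1.0]]
force: [0.8, -0.6, 0.2]
grip_width: 91.6
```

Call:
move_arm([
  [[0,0,0,0,0,0,-1],[0,0,0,0,0,0,1],[0,0,0,0,0,0,1],[0,0,0,0,0,0,1],[0,0,0,0,0,0,1]],
], grip_force=15)

```text
time: 2.4
eef_pos: [398.2, 179.4, 29.8]
orientation: [[-0.959, 0.284, 0.002], [0.284, 0.959, 0.001], [-0.001, 0.001, -1.0]]
force: [-0.5, 0.7, 0.3]
grip_width: 62.4
```

Call:
move_arm([
  [[0,0,0,0,0,0,1],[0,0,-0.0304,0,0,0,1],[0,0,-0.0607,0,0,0,1],[0,0,-0.091,0,0,0,1]],
])

```text
time: 2.8
eef_pos: [397.5, 178.9, 121.1]
orientation: [[-0.959, 0.284, -0.0], [0.284, 0.959, -0.0], [0.0, -0.0, -1.0]]
force: [1.6, 1.1, -0.3]
grip_width: 29.9
```

Call:
move_arm([
  [[0,0,-0.03,0,0,0,1],[0,0,-0.06,0,0,0,1],[-0.0372,-0.0065,-0.06,0,0,-2.7,1],[-0.0743,-0.0129,-0.06,0,0,-5.3,1],[-0.1115,-0.0194,-0.06,0,0,-8.0,1]],
])

```text
time: 3.3
eef_pos: [500.2, 128.2, 180.7]
orientation: [[-0.989, 0.146, 0.001], [0.146, 0.989, 0.001], [-0.001, 0.001, -1.0]]
force: [0.4, -0.2, 0.4]
grip_width: 0.3
```

Call:
move_arm([
  [[-0.0358,-0.0116,0,0,0,-2.6,1],[-0.0717,-0.0232,0,0,0,-5.3,1],[-0.1076,-0.0347,0,0,0,-7.9,1],[-0.1076,-0.0347,0,0,0,-7.9,1],[-0.1076,-0.0347,0,0,0,-7.9,1]],
])

```text
time: 3.8
eef_pos: [600.2, 78.2, 179.3]
orientation: [[-1.0, 0.012, -0.002], [0.012, 1.0, 0.0], [0.002, 0.0, -1.0]]
force: [-0.7, 0.6, -0.6]
grip_width: 0.7
```

```bash
cat > look.py <<'E'
import sys
from m import *
case=[float(a) for a in sys.argv[2].split(',')]
s=readout.observe(); print(s['time'],s['eef_pos'],s['force'],s['grip_width'])
C=cam("wrist"); shot("wrist",sys.argv[1]); im=cv2.imread(f"pics/{sys.argv[1]}.png"); o=np.zeros(2)
draw(im,C,pose(case,box(-57,57,-140,140,84,84)),(0,255,255),1,o);draw(im,C,pose(case,box(-49,49,-132,132,84,84)),(0,255,255),1,o);draw(im,C,pose(case,box(-49,49,4,132,8,8)),(255,255,0),1,o);draw(im,C,pose(case,box(-49,49,-132,-4,28,28)),(255,255,0),1,o)
cv2.imwrite(f"pics/{sys.argv[1]}.png",im)
E
python3 look.py w2 599.4,-21.4,-.010
```

```text
3.8 [600.17714124  78.20806212 179.34333661] [-0.66353246  0.59323542 -0.56034124] 0.7014822997948588
```

View pics/w2.png

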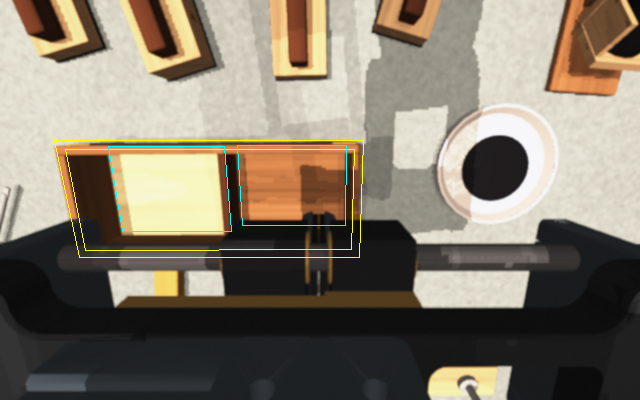

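Wrist view: the case overlay matches to about 2 px. The fingers shut slowly, so they were empty when I lifted and the grasp missed. Block 0 is still on the table at (410,15). I'll go back with the gripper half open.

```bash
python3 - <<'E'
from pl import *
Rb=R_yaw(np.pi/2-.287)
plan([dict(p=[397.7,179.1,150],R=Rb,hold=2)],claw=0)
from m import *
shot("top","t2"); shot("side","s2")
T=cv2.imread('pics/t2.png');S=cv2.imread('pics/side0.png')
blocks([(269,229),(308,217),(351,219),(390,228)],[None]*4,T,S,[0,0,1,0],('top',))
E
```

```text
[[[0.034,0.0164,0.005,0,0,2.6,0],[0.0679,0.0328,0.01,0,0,5.3,0],[0.1019,0.0492,0.015,0,0,7.9,0],[0.1358,0.0656,0.02,0,0,10.6,0],[0.1698,0.082,0.025,0,0,13.2,0]]]
[[[0.0368,0.0082,0.005,0,0,2.7,0],[0.0368,0.0082,0.005,0,0,2.7,0],[0.0368,0.0082,0.005,0,0,2.7,0]]]
0 [ 3.91834e+02  1.79492e+02 -5.10000e-02] res [-0.  0. -0.]
none top 1Traceback (most recent call last):
  File "<stdin>", line 7, in <module>
  File "m.py", line 41, in blocks
    c=obs[0][1]; best=None
      ~~~^^^
IndexError: list index out of range
```

Call:
move_arm([
  [[0.034,0.0164,0.005,0,0,2.6,0],[0.0679,0.0328,0.01,0,0,5.3,0],[0.1019,0.0492,0.015,0,0,7.9,0],[0.1358,0.0656,0.02,0,0,10.6,0],[0.1698,0.082,0.025,0,0,13.2,0]],
])

```text
time: 4.45
eef_pos: [428.9, 163.2, 155.2]
orientation: [[-0.971, 0.24, 0.001], [0.24, 0.971, 0.001], [-0.0, 0.001, -1.0]]
force: [0.4, 1.0, -0.2]
grip_width: 37.6
```

Call:
move_arm([
  [[0.0368,0.0082,0.005,0,0,2.7,0],[0.0368,0.0082,0.005,0,0,2.7,0],[0.0368,0.0082,0.005,0,0,2.7,0]],
])

```text
time: 4.75
eef_pos: [396.9, 179.6, 150.6]
orientation: [[-0.96, 0.281, 0.002], [0.281, 0.96, 0.0], [-0.001, 0.001, -1.0]]
force: [0.7, -0.5, -0.5]
grip_width: 45.7
```

```bash
cat > lookb.py <<'E'
import sys
from m import *
# usage: name x,y,yaw tall
p=[float(a) for a in sys.argv[2].split(',')]; t=int(sys.argv[3])
s=readout.observe(); print(s['time'],s['eef_pos'],s['force'],s['grip_width'])
C=cam("wrist"); shot("wrist",sys.argv[1]); im=cv2.imread(f"pics/{sys.argv[1]}.png"); o=np.zeros(2)
rib=RIBT if t else RIBL
draw(im,C,pose(p,rib),(0,255,0),1,o);draw(im,C,pose(p,BAST if t else BASL),(255,0,0),1,o)
cv2.imwrite(f"pics/{sys.argv[1]}.png",im)
E
python3 lookb.py w3 397.7,179.1,-.287 0
python3 - <<'E'
from pl import *
q=[397.7,179.1]
plan([dict(p=q+[70]),dict(p=q+[29],step=21,hold=1),dict(claw=1,hold=8),dict(p=q+[49],claw=1,hold=1)],claw=0)
E
```

```text
4.75 [396.85068601 179.62317294 150.56888878] [ 0.72064726 -0.50893234 -0.50816565] 45.697955235992666
[[[0,0,0.04,0,0,0,0],[0,0,0.08,0,0,0,0],[0,0,0.1005,0,0,0,0],[0,0,0.121,0,0,0,0],[0,0,0.121,0,0,0,0]]]
[[[0,0,0,0,0,0,1],[0,0,0,0,0,0,1],[0,0,0,0,0,0,1],[0,0,0,0,0,0,1],[0,0,0,0,0,0,1]]]
[[[0,0,0,0,0,0,1],[0,0,0,0,0,0,1],[0,0,0,0,0,0,1],[0,0,-0.02,0,0,0,1],[0,0,-0.02,0,0,0,1]]]
```

View pics/w3.png

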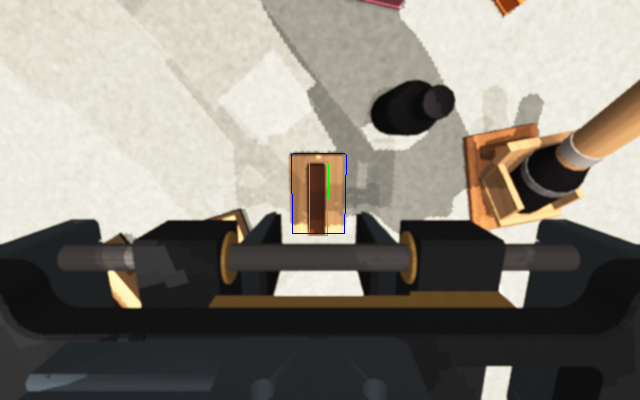

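The block sits squarely between the half-open fingers, centred at (319,195), so I'll grasp it.

Call:
move_arm([
  [[0,0,0.04,0,0,0,0],[0,0,0.08,0,0,0,0],[0,0,0.1005,0,0,0,0],[0,0,0.121,0,0,0,0],[0,0,0.121,0,0,0,0]],
])

```text
time: 5.3
eef_pos: [398.5, 178.7, 27.6]
orientation: [[-0.959, 0.285, -0.001], [0.285, 0.959, -0.001], [0.001, -0.001, -1.0]]
force: [0.2, 0.1, -0.5]
grip_width: 45.4
```

Call:
move_arm([
  [[0,0,0,0,0,0,1],[0,0,0,0,0,0,1],[0,0,0,0,0,0,1],[0,0,0,0,0,0,1],[0,0,0,0,0,0,1]],
], grip_force=15)

```text
time: 5.8
eef_pos: [397.9, 179.1, 29.4]
orientation: [[-0.959, 0.284, 0.001], [0.284, 0.959, 0.0], [-0.001, 0.0, -1.0]]
force: [-0.4, -1.6, 2.7]
grip_width: 17.6
```

Call:
move_arm([
  [[0,0,0,0,0,0,1],[0,0,0,0,0,0,1],[0,0,0,0,0,0,1],[0,0,-0.02,0,0,0,1],[0,0,-0.02,0,0,0,1]],
])

```text
time: 6.3
eef_pos: [398.9, 179.9, 50.2]
orientation: [[-0.959, 0.284, 0.004], [0.284, 0.959, 0.002], [-0.003, 0.003, -1.0]]
force: [-0.4, -0.4, -0.7]
grip_width: 17.9
```

```bash
python3 lookb.py w4 397.7,179.1,-.287 0
python3 - <<'E'
from pl import *
Rc=R_yaw(np.pi/2-.01)
plan([dict(p=[397.7,179.1,180]),dict(p=[600.4,78.6,180],R=Rc,hold=2),dict(p=[600.4,78.6,110],hold=1)],claw=1)
E
```

```text
6.3 [398.92410299 179.88296501  50.1575597 ] [-0.41437489 -0.39383525 -0.71001203] 17.87189327055882
[[[0,0,-0.0437,0,0,0,1],[0,0,-0.0873,0,0,0,1],[0,0,-0.131,0,0,0,1],[-0.0372,-0.0065,-0.131,0,0,-2.7,1],[-0.0743,-0.013,-0.131,0,0,-5.3,1]]]
[[[-0.0364,-0.0098,0,0,0,-2.7,1],[-0.0728,-0.0197,0,0,0,-5.3,1],[-0.1092,-0.0296,0,0,0,-8.0,1],[-0.1456,-0.0395,0,0,0,-10.6,1],[-0.1456,-0.0395,0,0,0,-10.6,1]]]
[[[0,0,0,0,0,0,1],[0,0,0.035,0,0,0,1],[0,0,0.07,0,0,0,1],[0,0,0.07,0,0,0,1]]]
```

View pics/w4.png

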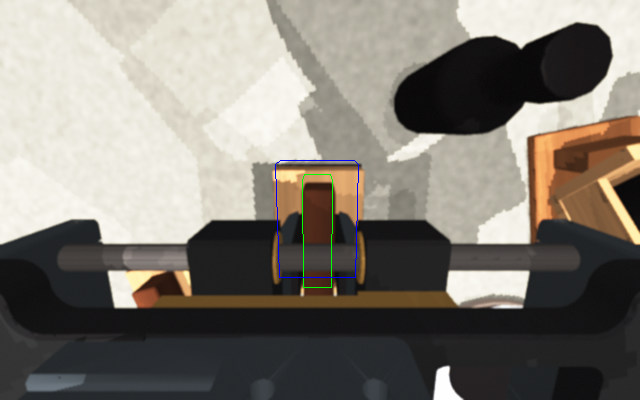

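Call:
move_arm([
  [[0,0,-0.0437,0,0,0,1],[0,0,-0.0873,0,0,0,1],[0,0,-0.131,0,0,0,1],[-0.0372,-0.0065,-0.131,0,0,-2.7,1],[-0.0743,-0.013,-0.131,0,0,-5.3,1]],
])

```text
time: 6.85
eef_pos: [466.2, 145.8, 180.9]
orientation: [[-0.982, 0.19, 0.003], [0.19, 0.982, 0.001], [-0.003, 0.002, -1.0]]
force: [0.3, 0.5, -1.4]
grip_width: 17.7
```

Call:
move_arm([
  [[-0.0364,-0.0098,0,0,0,-2.7,1],[-0.0728,-0.0197,0,0,0,-5.3,1],[-0.1092,-0.0296,0,0,0,-8.0,1],[-0.1456,-0.0395,0,0,0,-10.6,1],[-0.1456,-0.0395,0,0,0,-10.6,1]],
])

```text
time: 7.35
eef_pos: [603.9, 76.6, 177.7]
orientation: [[-1.0, 0.012, 0.001], [0.012, 1.0, -0.001], [-0.001, -0.001, -1.0]]
force: [-0.5, 0.6, -1.3]
grip_width: 18.0
```

Call:
move_arm([
  [[0,0,0,0,0,0,1],[0,0,0.035,0,0,0,1],[0,0,0.07,0,0,0,1],[0,0,0.07,0,0,0,1]],
])

```text
time: 7.75
eef_pos: [596.8, 79.0, 105.5]
orientation: [[-1.0, 0.009, -0.008], [0.009, 1.0, -0.001], [0.008, -0.001, -1.0]]
force: [0.1, -0.3, -1.0]
grip_width: 18.0
```

```bash
python3 look.py w5 599.4,-21.4,-.010; python3 - <<'E'
from m import *
C=shot("side","s5",(190,120,460,345),2.6)
E
```

```text
7.75 [596.80288566  78.98563573 105.54145053] [ 0.07585282 -0.32139642 -0.98632445] 18.018057068763003
```

View pics/w5.png

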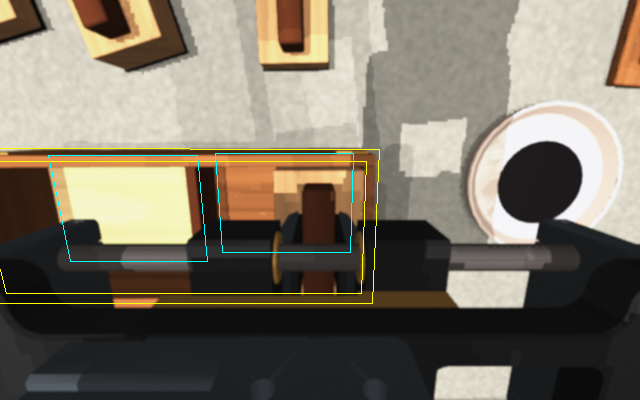

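View pics/s5.png

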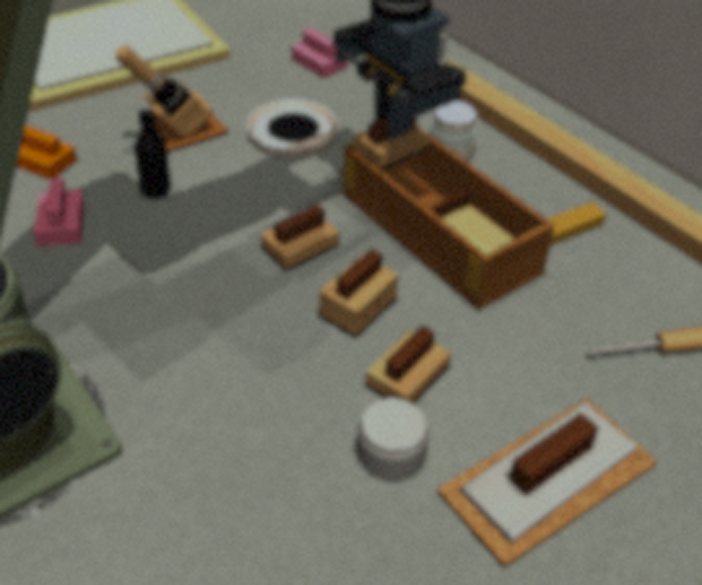

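Call:
move_arm([
  [[0,-0.002,0,0,0,0,1],[0,-0.002,0,0,0,0,1],[0,-0.002,0,0,0,0,1],[0,-0.002,0,0,0,0,1]],
])

```text
time: 8.25
eef_pos: [600.6, 76.6, 110.8]
orientation: [[-1.0, 0.01, 0.001], [0.01, 1.0, 0.0], [-0.001, 0.0, -1.0]]
force: [0.3, -0.3, 0.1]
grip_width: 17.8
```

```bash
python3 - <<'E'
from pl import *
p,R=load(); save(p+R@[0,-2,0],R); print(p)
E
python3 look.py w6 599.4,-21.4,-.010; python3 - <<'E'
import cv2
t=cv2.imread('pics/w6_raw.png');o=cv2.imread('pics/w6.png')
import numpy as np
cv2.imwrite('pics/w6z.png',np.vstack([cv2.resize(a[135:265,0:400],None,fx=2,fy=2,interpolation=cv2.INTER_CUBIC) for a in(t,o)]))
E
```

```text
[600.38716903  78.56641405 109.976     ]
8.25 [600.60022963  76.58040923 110.7795346 ] [ 0.26885142 -0.25331307  0.09613884] 17.792450113305044
```

View pics/w6z.png

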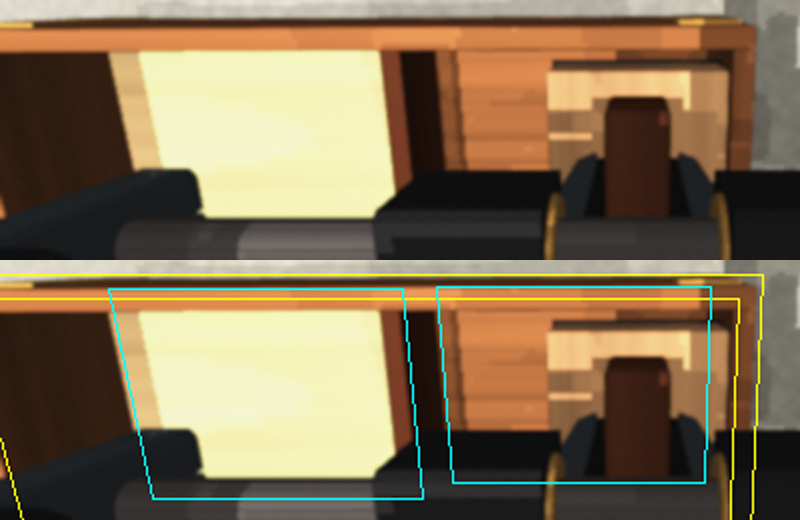

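```bash
cat > ov.py <<'E'
from m import *
import sys
def ov(raw,out,case,blk=None,z=0,tall=0,roi=(0,135,400,265),f=2,C=None):
    im=cv2.imread(raw); x0,y0,x1,y1=roi; o=np.array([x0,y0]); im=cv2.resize(im[y0:y1,x0:x1],None,fx=f,fy=f,interpolation=cv2.INTER_CUBIC)
    draw(im,C,pose(case,box(-57,57,-140,140,84,84)),(0,255,255),f,o);draw(im,C,pose(case,box(-49,49,-132,132,84,84)),(0,255,255),f,o);draw(im,C,pose(case,box(-49,49,4,132,8,8)),(255,255,0),f,o);draw(im,C,pose(case,box(-49,49,-132,-4,28,28)),(255,255,0),f,o);draw(im,C,pose(case,box(-49,49,-4,4,50,50)),(255,0,255),f,o)
    if blk: draw(im,C,pose([*blk,z],RIBT if tall else RIBL),(0,255,0),f,o);draw(im,C,pose([*blk,z],BAST if tall else BASL),(255,0,0),f,o)
    cv2.imwrite(out,im)
E
python3 - <<'E'
from ov import *
C=cam("wrist")
ov('pics/w6_raw.png','pics/w6a.png',[602.7,-23,-.012],[600.6,76.6,-.01],82,0,C=C)
E
```

```text
(no output)
```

View pics/w6a.png

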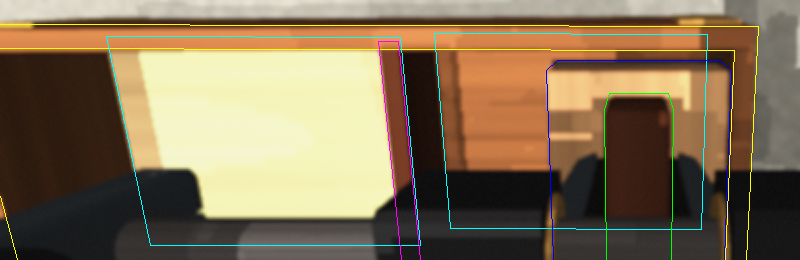

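```bash
python3 - <<'E'
from pl import *
q=[603.5,74.7]; Rc=R_yaw(np.pi/2-.012)
plan([dict(p=q+[110],R=Rc,hold=1),dict(p=q+[38],step=20,hold=2),dict(claw=.25,hold=4),dict(p=q+[150],claw=.25)],claw=1)
E
```

```text
[[[-0.0032,-0.0018,0,0,0,0.1,1],[-0.0032,-0.0018,0,0,0,0.1,1],[-0.0032,-0.0018,0.018,0,0,0.1,1],[-0.0032,-0.0018,0.036,0,0,0.1,1],[-0.0032,-0.0018,0.054,0,0,0.1,1]]]
[[[0,0,0.018,0,0,0,1],[0,0,0.018,0,0,0,1],[0,0,0.018,0,0,0,1],[0,0,0.018,0,0,0,0.25],[0,0,0.018,0,0,0,0.25]]]
[[[0,0,0,0,0,0,0.25],[0,0,0,0,0,0,0.25],[0,0,-0.0374,0,0,0,0.25],[0,0,-0.0747,0,0,0,0.25],[0,0,-0.112,0,0,0,0.25]]]
```

Call:
move_arm([
  [[-0.0032,-0.0018,0,0,0,0.1,1],[-0.0032,-0.0018,0,0,0,0.1,1],[-0.0032,-0.0018,0.018,0,0,0.1,1],[-0.0032,-0.0018,0.036,0,0,0.1,1],[-0.0032,-0.0018,0.054,0,0,0.1,1]],
])

```text
time: 8.8
eef_pos: [603.7, 74.7, 55.4]
orientation: [[-1.0, 0.012, 0.0], [0.012, 1.0, 0.0], [-0.0, 0.0, -1.0]]
force: [-0.2, -0.3, -1.6]
grip_width: 18.0
```

Call:
move_arm([
  [[0,0,0.018,0,0,0,1],[0,0,0.018,0,0,0,1],[0,0,0.018,0,0,0,1],[0,0,0.018,0,0,0,0.25],[0,0,0.018,0,0,0,0.25]],
])

```text
time: 9.3
eef_pos: [604.0, 74.8, 38.8]
orientation: [[-1.0, 0.012, 0.001], [0.012, 1.0, 0.0], [-0.001, 0.0, -1.0]]
force: [-0.3, 0.4, 0.0]
grip_width: 30.9
```

Call:
move_arm([
  [[0,0,0,0,0,0,0.25],[0,0,0,0,0,0,0.25],[0,0,-0.0374,0,0,0,0.25],[0,0,-0.0747,0,0,0,0.25],[0,0,-0.112,0,0,0,0.25]],
])

```text
time: 9.8
eef_pos: [603.3, 74.7, 151.2]
orientation: [[-1.0, 0.012, -0.0], [0.012, 1.0, 0.0], [0.0, 0.0, -1.0]]
force: [0.7, -0.1, 0.1]
grip_width: 34.1
```

```bash
python3 look.py w7 602.7,-23.2,-.012; python3 - <<'E'
from pl import *
plan([dict(p=[434.4,61.4,150],R=R_yaw(np.pi/2+.008),hold=3)],claw=0)
E
```

```text
9.8 [603.29317861  74.71547213 151.23664689] [ 0.70556016 -0.13615617  0.1125687 ] 34.05933991733472
[[[0.0422,-0.0038,0,0,0,-0.3,0],[0.0845,-0.0077,0,0,0,-0.6,0],[0.1267,-0.0115,0,0,0,-0.9,0],[0.169,-0.0154,0,0,0,-1.1,0],[0.169,-0.0154,0,0,0,-1.1,0]]]
[[[0,0,0,0,0,0,0],[0,0,0,0,0,0,0]]]
```

View pics/w7.png

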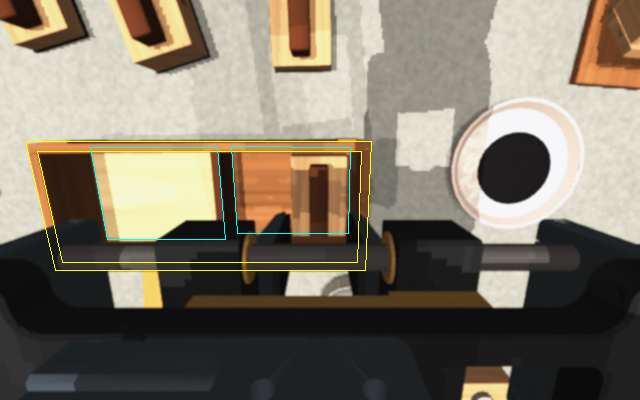

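Block 0 stands upright in the deep bay, at (320,190). Next is block 1.

Call:
move_arm([
  [[0.0422,-0.0038,0,0,0,-0.3,0],[0.0845,-0.0077,0,0,0,-0.6,0],[0.1267,-0.0115,0,0,0,-0.9,0],[0.169,-0.0154,0,0,0,-1.1,0],[0.169,-0.0154,0,0,0,-1.1,0]],
])

```text
time: 10.35
eef_pos: [427.9, 60.8, 149.3]
orientation: [[-1.0, -0.007, -0.006], [-0.007, 1.0, -0.001], [0.006, -0.0, -1.0]]
force: [1.2, 0.7, 0.6]
grip_width: 45.9
```

Call:
move_arm([
  [[0,0,0,0,0,0,0],[0,0,0,0,0,0,0]],
])

```text
time: 10.55
eef_pos: [436.0, 61.5, 150.4]
orientation: [[-1.0, -0.007, 0.002], [-0.007, 1.0, 0.0], [-0.002, 0.0, -1.0]]
force: [0.7, 0.0, -0.1]
grip_width: 45.8
```

```bash
python3 lookb.py w8 434.4,61.4,.008 0
python3 - <<'E'
from pl import *
q=[434.4,61.4]
plan([dict(p=q+[70]),dict(p=q+[29],step=21,hold=1),dict(claw=1,hold=8),dict(p=q+[49],claw=1,hold=1)],claw=0)
c=np.array([602.7,-23.2]); a=-.012
y=-36; t=c+[-a*y*1.0*1,y]; t=[c[0]-np.sin(a)*y,c[1]+y]; print(t)
plan([dict(p=q+[180]),dict(p=[*t,180],R=R_yaw(np.pi/2-.012)),dict(p=[*t,120],hold=3)],claw=1)
E
```

```text
10.55 [435.98861702  61.52980779 150.44731419] [ 0.72819326  0.01628631 -0.12944846] 45.78413708211384
[[[0,0,0.04,0,0,0,0],[0,0,0.08,0,0,0,0],[0,0,0.1005,0,0,0,0],[0,0,0.121,0,0,0,0],[0,0,0.121,0,0,0,0]]]
[[[0,0,0,0,0,0,1],[0,0,0,0,0,0,1],[0,0,0,0,0,0,1],[0,0,0,0,0,0,1],[0,0,0,0,0,0,1]]]
[[[0,0,0,0,0,0,1],[0,0,0,0,0,0,1],[0,0,0,0,0,0,1],[0,0,-0.02,0,0,0,1],[0,0,-0.02,0,0,0,1]]]
[np.float64(602.2680103679254), np.float64(-59.2)]
[[[0,0,-0.0437,0,0,0,1],[0,0,-0.0873,0,0,0,1],[0,0,-0.131,0,0,0,1],[-0.0334,-0.0243,-0.131,0,0,0.2,1],[-0.0668,-0.0487,-0.131,0,0,0.4,1]]]
[[[-0.0336,-0.0241,0,0,0,0.3,1],[-0.0672,-0.0482,0,0,0,0.5,1],[-0.1007,-0.0724,0,0,0,0.7,1],[-0.1007,-0.0724,0.03,0,0,0.7,1],[-0.1007,-0.0724,0.06,0,0,0.7,1]]]
[[[0,0,0,0,0,0,1],[0,0,0,0,0,0,1],[0,0,0,0,0,0,1]]]
```

View pics/w8.png

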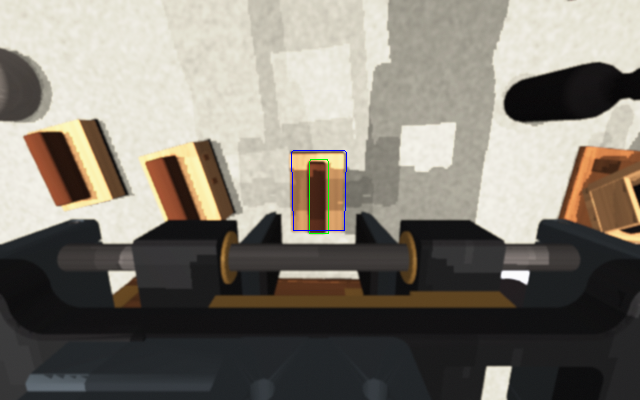

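The overlay fits block 1, centred at (319,190). I'll grasp it and carry it.

Call:
move_arm([
  [[0,0,0.04,0,0,0,0],[0,0,0.08,0,0,0,0],[0,0,0.1005,0,0,0,0],[0,0,0.121,0,0,0,0],[0,0,0.121,0,0,0,0]],
])

```text
time: 11.1
eef_pos: [435.7, 61.5, 27.5]
orientation: [[-1.0, -0.007, -0.001], [-0.007, 1.0, -0.0], [0.001, -0.0, -1.0]]
force: [-0.2, -0.6, 0.3]
grip_width: 45.6
```

Call:
move_arm([
  [[0,0,0,0,0,0,1],[0,0,0,0,0,0,1],[0,0,0,0,0,0,1],[0,0,0,0,0,0,1],[0,0,0,0,0,0,1]],
])

```text
time: 11.6
eef_pos: [434.7, 61.4, 29.1]
orientation: [[-1.0, -0.007, 0.001], [-0.007, 1.0, 0.0], [-0.001, 0.0, -1.0]]
force: [0.7, -1.3, -0.2]
grip_width: 18.4
```

Call:
move_arm([
  [[0,0,0,0,0,0,1],[0,0,0,0,0,0,1],[0,0,0,0,0,0,1],[0,0,-0.02,0,0,0,1],[0,0,-0.02,0,0,0,1]],
])

```text
time: 12.1
eef_pos: [435.6, 61.6, 50.2]
orientation: [[-1.0, -0.007, 0.003], [-0.007, 1.0, 0.001], [-0.003, 0.001, -1.0]]
force: [1.3, 0.9, -0.6]
grip_width: 17.8
```

Call:
move_arm([
  [[0,0,-0.0437,0,0,0,1],[0,0,-0.0873,0,0,0,1],[0,0,-0.131,0,0,0,1],[-0.0334,-0.0243,-0.131,0,0,0.2,1],[-0.0668,-0.0487,-0.131,0,0,0.4,1]],
])

```text
time: 12.6
eef_pos: [502.6, 13.1, 181.3]
orientation: [[-1.0, -0.002, 0.004], [-0.002, 1.0, 0.0], [-0.004, 0.0, -1.0]]
force: [0.6, 0.2, -0.6]
grip_width: 17.8
```

Call:
move_arm([
  [[-0.0336,-0.0241,0,0,0,0.3,1],[-0.0672,-0.0482,0,0,0,0.5,1],[-0.1007,-0.0724,0,0,0,0.7,1],[-0.1007,-0.0724,0.03,0,0,0.7,1],[-0.1007,-0.0724,0.06,0,0,0.7,1]],
])

```text
time: 13.1
eef_pos: [603.3, -60.1, 118.2]
orientation: [[-1.0, 0.014, 0.001], [0.014, 1.0, 0.0], [-0.001, 0.0, -1.0]]
force: [-0.8, -0.8, -0.9]
grip_width: 17.8
```

Call:
move_arm([
  [[0,0,0,0,0,0,1],[0,0,0,0,0,0,1],[0,0,0,0,0,0,1]],
])

```text
time: 13.4
eef_pos: [603.2, -59.1, 121.4]
orientation: [[-1.0, 0.012, 0.003], [0.012, 1.0, -0.0], [-0.003, -0.0, -1.0]]
force: [0.6, -0.6, -1.5]
grip_width: 17.8
```

```bash
cat > holdlook.py <<'E'
import sys
from ov import *
s=readout.observe(); print(s['time'],s['eef_pos'],s['grip_width']); n=sys.argv[1]; t=int(sys.argv[2])
C=shot("wrist",n); e=s['eef_pos']; yaw=np.arctan2(s['orientation'][1,1],s['orientation'][0,1])-np.pi/2
ov(f'pics/{n}_raw.png',f'pics/{n}.png',[602.7,-23.2,-.012],[e[0],e[1],yaw],e[2]-(47 if t else 29),t,roi=(0,120,640,320),f=1.25,C=C)
E
python3 holdlook.py w9 0
```

```text
13.4 [603.19429177 -59.14429265 121.39661694] 17.76564996404803
```

View pics/w9.png

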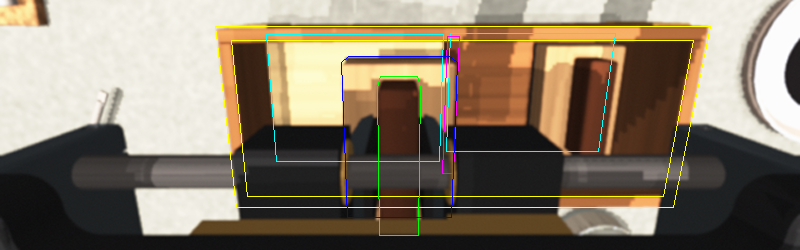

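```bash
python3 - <<'E'
from pl import *
p,R=load(); q=[p[0],p[1]]
plan([dict(p=q+[58],step=21,hold=2),dict(claw=.25,hold=4),dict(p=q+[170],claw=.25)],claw=1)
plan([dict(p=[429.4,-72,170],R=R_yaw(np.pi/2+.268),hold=3)],claw=0)
E
```

```text
[[[0,0,0.0207,0,0,0,1],[0,0,0.0413,0,0,0,1],[0,0,0.062,0,0,0,1],[0,0,0.062,0,0,0,1],[0,0,0.062,0,0,0,1]]]
[[[0,0,0,0,0,0,0.25],[0,0,0,0,0,0,0.25],[0,0,0,0,0,0,0.25],[0,0,0,0,0,0,0.25],[0,0,-0.0374,0,0,0,0.25]]]
[[[0,0,-0.0373,0,0,0,0.25],[0,0,-0.0746,0,0,0,0.25]]]
[[[0.0432,-0.0037,0,0,0,-4.0,0],[0.0863,-0.0074,0,0,0,-8.0,0],[0.1295,-0.0111,0,0,0,-12.0,0],[0.1727,-0.0148,0,0,0,-16.0,0],[0.1727,-0.0148,0,0,0,-16.0,0]]]
[[[0,-0.0001,0,0,0,0,0],[0,-0.0001,0,0,0,0,0]]]
```

Call:
move_arm([
  [[0,0,0.0207,0,0,0,1],[0,0,0.0413,0,0,0,1],[0,0,0.062,0,0,0,1],[0,0,0.062,0,0,0,1],[0,0,0.062,0,0,0,1]],
])

```text
time: 13.95
eef_pos: [602.9, -59.1, 59.3]
orientation: [[-1.0, 0.012, 0.002], [0.012, 1.0, -0.0], [-0.002, -0.0, -1.0]]
force: [0.7, -1.6, -0.4]
grip_width: 17.7
```

Call:
move_arm([
  [[0,0,0,0,0,0,0.25],[0,0,0,0,0,0,0.25],[0,0,0,0,0,0,0.25],[0,0,0,0,0,0,0.25],[0,0,-0.0374,0,0,0,0.25]],
])

```text
time: 14.45
eef_pos: [598.6, -58.8, 91.3]
orientation: [[-1.0, 0.012, -0.011], [0.012, 1.0, 0.001], [0.011, 0.001, -1.0]]
force: [0.2, 0.4, -0.8]
grip_width: 34.4
```

Call:
move_arm([
  [[0,0,-0.0373,0,0,0,0.25],[0,0,-0.0746,0,0,0,0.25]],
])

```text
time: 14.65
eef_pos: [602.0, -59.2, 171.2]
orientation: [[-1.0, 0.012, -0.001], [0.012, 1.0, 0.0], [0.001, 0.0, -1.0]]
force: [1.4, -0.6, -0.0]
grip_width: 34.4
```

Call:
move_arm([
  [[0.0432,-0.0037,0,0,0,-4.0,0],[0.0863,-0.0074,0,0,0,-8.0,0],[0.1295,-0.0111,0,0,0,-12.0,0],[0.1727,-0.0148,0,0,0,-16.0,0],[0.1727,-0.0148,0,0,0,-16.0,0]],
])

```text
time: 15.15
eef_pos: [423.3, -71.6, 169.6]
orientation: [[-0.965, -0.264, -0.005], [-0.264, 0.965, 0.001], [0.005, 0.002, -1.0]]
force: [0.8, 0.8, -0.4]
grip_width: 45.5
```

Call:
move_arm([
  [[0,0,0,0,0,0,0],[0,0,0,0,0,0,0]],
])

```text
time: 15.35
eef_pos: [430.9, -72.1, 170.5]
orientation: [[-0.965, -0.264, 0.002], [-0.264, 0.965, -0.0], [-0.002, -0.001, -1.0]]
force: [-0.4, 0.5, -0.4]
grip_width: 45.5
```

```bash
python3 lookb.py w10 429.4,-72,.268 1
python3 - <<'E'
from pl import *
q=[429.4,-72.]
plan([dict(p=q+[90]),dict(p=q+[47],step=21,hold=1),dict(claw=1,hold=8),dict(p=q+[67],claw=1,hold=1)],claw=0)
c=np.array([602.7,-23.2]); a=-.012
y=34.5; t=[c[0]-np.sin(a)*y,c[1]+y]; print(t)
plan([dict(p=q+[200]),dict(p=[*t,200],R=R_yaw(np.pi/2-.012)),dict(p=[*t,140],hold=3)],claw=1)
E
```

```text
15.35 [430.89069012 -72.09240318 170.45289923] [-0.41425517  0.48530936 -0.36282318] 45.52115189356915
[[[0,0,0.04,0,0,0,0],[0,0,0.08,0,0,0,0],[0,0,0.0943,0,0,0,0],[0,0,0.1086,0,0,0,0],[0,0,0.123,0,0,0,0]]]
[[[0,0,0,0,0,0,0],[0,0,0,0,0,0,1],[0,0,0,0,0,0,1],[0,0,0,0,0,0,1],[0,0,0,0,0,0,1]]]
[[[0,0,0,0,0,0,1],[0,0,0,0,0,0,1],[0,0,0,0,0,0,1],[0,0,0,0,0,0,1],[0,0,-0.02,0,0,0,1]]]
[[[0,0,0,0,0,0,1]]]
[np.float64(603.1139900640716), np.float64(11.3)]
[[[0,0,-0.0443,0,0,0,1],[0,0,-0.0887,0,0,0,1],[0,0,-0.133,0,0,0,1],[-0.0379,0.0069,-0.133,0,0,3.2,1],[-0.0758,0.0138,-0.133,0,0,6.4,1]]]
[[[-0.0369,0.0111,0,0,0,3.2,1],[-0.0738,0.0222,0,0,0,6.4,1],[-0.1107,0.0333,0,0,0,9.6,1],[-0.1107,0.0333,0.03,0,0,9.6,1],[-0.1107,0.0333,0.06,0,0,9.6,1]]]
[[[0,0,0,0,0,0,1],[0,0,0,0,0,0,1],[0,0,0,0,0,0,1]]]
```

View pics/w10.png

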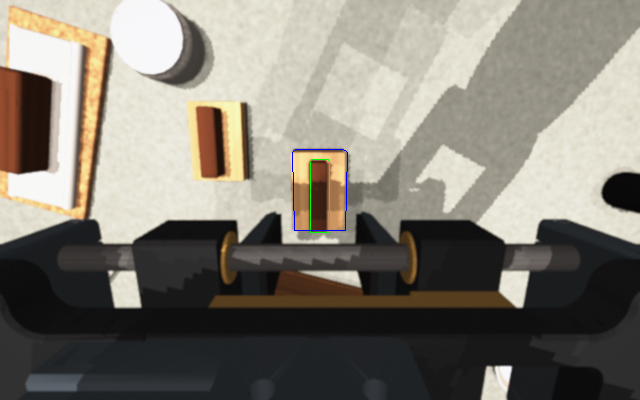

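The overlay for the tall block fits at (319,190). I'll grasp it and carry it.

Call:
move_arm([
  [[0,0,0.04,0,0,0,0],[0,0,0.08,0,0,0,0],[0,0,0.0943,0,0,0,0],[0,0,0.1086,0,0,0,0],[0,0,0.123,0,0,0,0]],
])

```text
time: 15.9
eef_pos: [430.8, -71.9, 45.8]
orientation: [[-0.964, -0.264, -0.0], [-0.264, 0.964, 0.0], [0.0, 0.0, -1.0]]
force: [-0.3, 0.0, 0.2]
grip_width: 45.7
```

Call:
move_arm([
  [[0,0,0,0,0,0,0],[0,0,0,0,0,0,1],[0,0,0,0,0,0,1],[0,0,0,0,0,0,1],[0,0,0,0,0,0,1]],
])

```text
time: 16.4
eef_pos: [429.8, -72.1, 47.4]
orientation: [[-0.964, -0.264, 0.001], [-0.264, 0.964, -0.0], [-0.001, -0.001, -1.0]]
force: [0.7, -0.1, -1.7]
grip_width: 18.2
```

Call:
move_arm([
  [[0,0,0,0,0,0,1],[0,0,0,0,0,0,1],[0,0,0,0,0,0,1],[0,0,0,0,0,0,1],[0,0,-0.02,0,0,0,1]],
])

```text
time: 16.9
eef_pos: [427.3, -71.5, 65.3]
orientation: [[-0.965, -0.264, -0.006], [-0.264, 0.965, 0.001], [0.005, 0.003, -1.0]]
force: [0.3, 0.6, -2.0]
grip_width: 18.2
```

Call:
move_arm([
  [[0,0,0,0,0,0,1]],
])

```text
time: 17.0
eef_pos: [430.8, -72.2, 68.2]
orientation: [[-0.965, -0.264, 0.004], [-0.264, 0.965, -0.001], [-0.004, -0.002, -1.0]]
force: [1.2, -0.7, -2.3]
grip_width: 18.0
```

Call:
move_arm([
  [[0,0,-0.0443,0,0,0,1],[0,0,-0.0887,0,0,0,1],[0,0,-0.133,0,0,0,1],[-0.0379,0.0069,-0.133,0,0,3.2,1],[-0.0758,0.0138,-0.133,0,0,6.4,1]],
])

```text
time: 17.5
eef_pos: [500.1, -38.6, 201.3]
orientation: [[-0.988, -0.151, 0.004], [-0.151, 0.988, -0.0], [-0.004, -0.001, -1.0]]
force: [-0.1, -0.8, -1.6]
grip_width: 17.9
```

Call:
move_arm([
  [[-0.0369,0.0111,0,0,0,3.2,1],[-0.0738,0.0222,0,0,0,6.4,1],[-0.1107,0.0333,0,0,0,9.6,1],[-0.1107,0.0333,0.03,0,0,9.6,1],[-0.1107,0.0333,0.06,0,0,9.6,1]],
])

```text
time: 18.0
eef_pos: [604.3, 12.2, 138.2]
orientation: [[-1.0, 0.011, 0.001], [0.011, 1.0, 0.0], [-0.001, 0.0, -1.0]]
force: [-1.2, -0.3, -2.0]
grip_width: 18.0
```

Call:
move_arm([
  [[0,0,0,0,0,0,1],[0,0,0,0,0,0,1],[0,0,0,0,0,0,1]],
])

```text
time: 18.3
eef_pos: [604.0, 11.3, 141.4]
orientation: [[-1.0, 0.012, 0.003], [0.012, 1.0, 0.0], [-0.003, 0.0, -1.0]]
force: [0.6, 0.5, -1.1]
grip_width: 17.8
```

```bash
python3 holdlook.py w11 1
```

```text
18.3 [604.04996603  11.27988814 141.41021601] 17.758234430129487
```

View pics/w11.png

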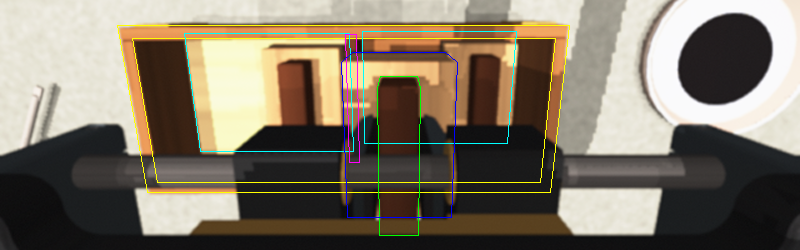

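```bash
python3 - <<'E'
from pl import *
p,R=load(); q=[p[0],p[1]+1]
plan([dict(p=q+[140],hold=1),dict(p=q+[56],step=21,hold=2),dict(claw=.25,hold=4),dict(p=q+[170],claw=.25)],claw=1)
plan([dict(p=[409.9,-191.1,170],R=R_yaw(np.pi/2+.255),hold=4)],claw=0)
E
```

```text
[[[0,0.001,0,0,0,0,1],[0,0.001,0,0,0,0,1],[0,0.001,0.021,0,0,0,1],[0,0.001,0.042,0,0,0,1],[0,0.001,0.063,0,0,0,1]]]
[[[0,0,0.021,0,0,0,1],[0,0,0.021,0,0,0,1],[0,0,0.021,0,0,0,1],[0,0,0.021,0,0,0,0.25],[0,0,0.021,0,0,0,0.25]]]
[[[0,0,0,0,0,0,0.25],[0,0,0,0,0,0,0.25],[0,0,-0.038,0,0,0,0.25],[0,0,-0.076,0,0,0,0.25],[0,0,-0.114,0,0,0,0.25]]]
[[[0.0272,-0.0294,0,0,0,-2.2,0],[0.0545,-0.0588,0,0,0,-4.4,0],[0.0817,-0.0882,0,0,0,-6.6,0],[0.109,-0.1176,0,0,0,-8.7,0],[0.1362,-0.1469,0,0,0,-10.9,0]]]
[[[0.0323,-0.0238,0,0,0,-2.2,0],[0.0647,-0.0475,0,0,0,-4.4,0],[0.0647,-0.0475,0,0,0,-4.4,0],[0.0647,-0.0475,0,0,0,-4.4,0],[0.0647,-0.0475,0,0,0,-4.4,0]]]
[[[0,0,0,0,0,0,0]]]
```

Call:
move_arm([
  [[0,0.001,0,0,0,0,1],[0,0.001,0,0,0,0,1],[0,0.001,0.021,0,0,0,1],[0,0.001,0.042,0,0,0,1],[0,0.001,0.063,0,0,0,1]],
])

```text
time: 18.85
eef_pos: [603.4, 12.4, 77.0]
orientation: [[-1.0, 0.012, 0.002], [0.012, 1.0, 0.0], [-0.002, 0.0, -1.0]]
force: [0.1, 0.6, -1.8]
grip_width: 17.8
```

Call:
move_arm([
  [[0,0,0.021,0,0,0,1],[0,0,0.021,0,0,0,1],[0,0,0.021,0,0,0,1],[0,0,0.021,0,0,0,0.25],[0,0,0.021,0,0,0,0.25]],
])

```text
time: 19.35
eef_pos: [603.8, 12.4, 57.3]
orientation: [[-1.0, 0.012, 0.002], [0.012, 1.0, 0.0], [-0.002, 0.0, -1.0]]
force: [-0.2, 0.1, -0.2]
grip_width: 31.0
```

Call:
move_arm([
  [[0,0,0,0,0,0,0.25],[0,0,0,0,0,0,0.25],[0,0,-0.038,0,0,0,0.25],[0,0,-0.076,0,0,0,0.25],[0,0,-0.114,0,0,0,0.25]],
])

```text
time: 19.85
eef_pos: [602.8, 12.4, 171.3]
orientation: [[-1.0, 0.012, -0.0], [0.012, 1.0, 0.0], [0.0, 0.0, -1.0]]
force: [0.3, 0.5, 0.1]
grip_width: 34.1
```

Call:
move_arm([
  [[0.0272,-0.0294,0,0,0,-2.2,0],[0.0545,-0.0588,0,0,0,-4.4,0],[0.0817,-0.0882,0,0,0,-6.6,0],[0.109,-0.1176,0,0,0,-8.7,0],[0.1362,-0.1469,0,0,0,-10.9,0]],
])

```text
time: 20.35
eef_pos: [463.9, -133.7, 170.2]
orientation: [[-0.984, -0.179, 0.001], [-0.179, 0.984, -0.0], [-0.001, -0.0, -1.0]]
force: [0.8, -1.0, 0.3]
grip_width: 45.6
```

Call:
move_arm([
  [[0.0323,-0.0238,0,0,0,-2.2,0],[0.0647,-0.0475,0,0,0,-4.4,0],[0.0647,-0.0475,0,0,0,-4.4,0],[0.0647,-0.0475,0,0,0,-4.4,0],[0.0647,-0.0475,0,0,0,-4.4,0]],
])

```text
time: 20.85
eef_pos: [410.6, -190.7, 170.1]
orientation: [[-0.968, -0.252, 0.001], [-0.252, 0.968, 0.0], [-0.001, -0.0, -1.0]]
force: [0.1, 0.3, -0.2]
grip_width: 45.5
```

Call:
move_arm([
  [[0,0,0,0,0,0,0]],
])

```text
time: 20.95
eef_pos: [410.7, -190.4, 169.9]
orientation: [[-0.967, -0.254, 0.0], [-0.254, 0.967, 0.0], [-0.0, 0.0, -1.0]]
force: [0.2, -0.6, 0.0]
grip_width: 45.6
```

```bash
python3 lookb.py w12 409.9,-191.1,.255 0
python3 - <<'E'
from pl import *
q=[409.9,-191.1]
plan([dict(p=q+[75]),dict(p=q+[29],step=23,hold=1),dict(claw=1,hold=8),dict(p=q+[49],claw=1,hold=2)],claw=0)
c=np.array([602.7,-23.2]); a=-.012
y=-99; t=[c[0]-np.sin(a)*y,c[1]+y]; print(t)
plan([dict(p=q+[180]),dict(p=[*t,180],R=R_yaw(np.pi/2-.012)),dict(p=[*t,120],hold=3)],claw=1)
E
```

```text
20.95 [ 410.65716682 -190.3655619   169.94561423] [ 0.2380879  -0.55428068  0.02413029] 45.571785801805916
[[[0,0,0.0317,0,0,0,0],[0,0,0.0633,0,0,0,0],[0,0,0.095,0,0,0,0],[0,0,0.118,0,0,0,0],[0,0,0.141,0,0,0,0]]]
[[[0,0,0,0,0,0,0],[0,0,0,0,0,0,1],[0,0,0,0,0,0,1],[0,0,0,0,0,0,1],[0,0,0,0,0,0,1]]]
[[[0,0,0,0,0,0,1],[0,0,0,0,0,0,1],[0,0,0,0,0,0,1],[0,0,0,0,0,0,1],[0,0,-0.02,0,0,0,1]]]
[[[0,0,0,0,0,0,1],[0,0,0,0,0,0,1]]]
[np.float64(601.5120285117947), np.float64(-122.2)]
[[[0,0,-0.0437,0,0,0,1],[0,0,-0.0873,0,0,0,1],[0,0,-0.131,0,0,0,1],[-0.0406,0.0037,-0.131,0,0,3.1,1],[-0.0812,0.0074,-0.131,0,0,6.1,1]]]
[[[-0.0399,0.0079,0,0,0,3.1,1],[-0.0798,0.0159,0,0,0,6.1,1],[-0.1198,0.0238,0,0,0,9.2,1],[-0.1198,0.0238,0.03,0,0,9.2,1],[-0.1198,0.0238,0.06,0,0,9.2,1]]]
[[[0,0,0,0,0,0,1],[0,0,0,0,0,0,1],[0,0,0,0,0,0,1]]]
```

View pics/w12.png

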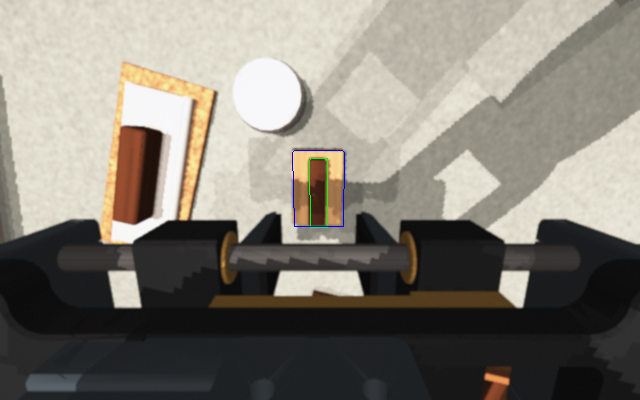

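The last block is centred at (319,188). I'll grasp it and carry it.

Call:
move_arm([
  [[0,0,0.0317,0,0,0,0],[0,0,0.0633,0,0,0,0],[0,0,0.095,0,0,0,0],[0,0,0.118,0,0,0,0],[0,0,0.141,0,0,0,0]],
])

```text
time: 21.5
eef_pos: [410.3, -190.3, 27.7]
orientation: [[-0.967, -0.254, -0.0], [-0.254, 0.967, 0.0], [0.0, 0.0, -1.0]]
force: [0.0, -0.7, -0.0]
grip_width: 45.8
```

Call:
move_arm([
  [[0,0,0,0,0,0,0],[0,0,0,0,0,0,1],[0,0,0,0,0,0,1],[0,0,0,0,0,0,1],[0,0,0,0,0,0,1]],
])

```text
time: 22.0
eef_pos: [410.1, -191.1, 29.2]
orientation: [[-0.968, -0.252, 0.001], [-0.252, 0.968, -0.0], [-0.001, -0.001, -1.0]]
force: [0.3, 0.0, 0.0]
grip_width: 18.0
```

Call:
move_arm([
  [[0,0,0,0,0,0,1],[0,0,0,0,0,0,1],[0,0,0,0,0,0,1],[0,0,0,0,0,0,1],[0,0,-0.02,0,0,0,1]],
])

```text
time: 22.5
eef_pos: [407.8, -190.1, 47.3]
orientation: [[-0.968, -0.252, -0.005], [-0.252, 0.968, 0.003], [0.005, 0.004, -1.0]]
force: [-0.6, 0.1, -0.7]
grip_width: 17.8
```

Call:
move_arm([
  [[0,0,0,0,0,0,1],[0,0,0,0,0,0,1]],
])

```text
time: 22.7
eef_pos: [409.7, -191.1, 48.7]
orientation: [[-0.968, -0.252, 0.0], [-0.252, 0.968, -0.0], [-0.0, -0.0, -1.0]]
force: [0.2, -0.3, -1.0]
grip_width: 18.0
```

Call:
move_arm([
  [[0,0,-0.0437,0,0,0,1],[0,0,-0.0873,0,0,0,1],[0,0,-0.131,0,0,0,1],[-0.0406,0.0037,-0.131,0,0,3.1,1],[-0.0812,0.0074,-0.131,0,0,6.1,1]],
])

```text
time: 23.2
eef_pos: [487.4, -163.6, 180.9]
orientation: [[-0.99, -0.144, 0.003], [-0.144, 0.99, -0.001], [-0.002, -0.001, -1.0]]
force: [-0.5, -0.9, -2.3]
grip_width: 18.2
```

Call:
move_arm([
  [[-0.0399,0.0079,0,0,0,3.1,1],[-0.0798,0.0159,0,0,0,6.1,1],[-0.1198,0.0238,0,0,0,9.2,1],[-0.1198,0.0238,0.03,0,0,9.2,1],[-0.1198,0.0238,0.06,0,0,9.2,1]],
])

```text
time: 23.7
eef_pos: [602.6, -121.5, 117.9]
orientation: [[-1.0, 0.011, -0.0], [0.011, 1.0, -0.0], [0.0, -0.0, -1.0]]
force: [-0.4, -0.6, -2.3]
grip_width: 18.1
```

Call:
move_arm([
  [[0,0,0,0,0,0,1],[0,0,0,0,0,0,1],[0,0,0,0,0,0,1]],
])

```text
time: 24.0
eef_pos: [602.3, -122.5, 121.2]
orientation: [[-1.0, 0.012, 0.002], [0.012, 1.0, -0.0], [-0.002, -0.0, -1.0]]
force: [0.9, -0.1, -1.0]
grip_width: 17.8
```

```bash
python3 holdlook.py w13 0; python3 - <<'E'
from pl import *
p,R=load(); q=[p[0],p[1]]
plan([dict(p=q+[58],step=21,hold=2),dict(claw=.3,hold=4),dict(p=q+[170],claw=.3)],claw=1)
E
```

```text
24.0 [ 602.2902214  -122.54377336  121.243132  ] 17.751770558010445
[[[0,0,0.0207,0,0,0,1],[0,0,0.0413,0,0,0,1],[0,0,0.062,0,0,0,1],[0,0,0.062,0,0,0,1],[0,0,0.062,0,0,0,1]]]
[[[0,0,0,0,0,0,0.3],[0,0,0,0,0,0,0.3],[0,0,0,0,0,0,0.3],[0,0,0,0,0,0,0.3],[0,0,-0.0374,0,0,0,0.3]]]
[[[0,0,-0.0373,0,0,0,0.3],[0,0,-0.0746,0,0,0,0.3]]]
```

View pics/w13.png

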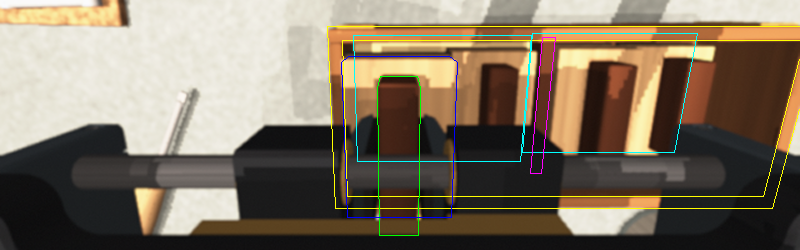

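Call:
move_arm([
  [[0,0,0.0207,0,0,0,1],[0,0,0.0413,0,0,0,1],[0,0,0.062,0,0,0,1],[0,0,0.062,0,0,0,1],[0,0,0.062,0,0,0,1]],
])

```text
time: 24.55
eef_pos: [602.1, -122.4, 59.3]
orientation: [[-1.0, 0.012, 0.002], [0.012, 1.0, -0.0], [-0.002, -0.0, -1.0]]
force: [0.0, 0.2, -0.8]
grip_width: 18.0
```

Call:
move_arm([
  [[0,0,0,0,0,0,0.3],[0,0,0,0,0,0,0.3],[0,0,0,0,0,0,0.3],[0,0,0,0,0,0,0.3],[0,0,-0.0374,0,0,0,0.3]],
])

```text
time: 25.05
eef_pos: [597.9, -121.3, 91.2]
orientation: [[-1.0, 0.012, -0.011], [0.012, 1.0, 0.003], [0.011, 0.002, -1.0]]
force: [0.2, -0.7, -0.3]
grip_width: 31.9
```

Call:
move_arm([
  [[0,0,-0.0373,0,0,0,0.3],[0,0,-0.0746,0,0,0,0.3]],
])

```text
time: 25.25
eef_pos: [601.2, -122.1, 171.2]
orientation: [[-1.0, 0.012, -0.001], [0.012, 1.0, 0.0], [0.001, 0.0, -1.0]]
force: [0.1, -0.5, -0.0]
grip_width: 31.8
```

```bash
python3 - <<'E'
from pl import *
plan([dict(p=[437,-375,170],R=R_yaw(np.pi/2-.037),hold=4)],claw=-.3)
E
```

```text
[[[0.0231,-0.0364,0,0,0,0.2,-0.3],[0.0461,-0.0728,0,0,0,0.4,-0.3],[0.0692,-0.1092,0,0,0,0.6,-0.3],[0.0923,-0.1456,0,0,0,0.8,-0.3],[0.1153,-0.1819,0,0,0,1.0,-0.3]]]
[[[0.0225,-0.0368,0,0,0,0.2,-0.3],[0.0449,-0.0736,0,0,0,0.4,-0.3],[0.0449,-0.0736,0,0,0,0.4,-0.3],[0.0449,-0.0736,0,0,0,0.4,-0.3],[0.0449,-0.0736,0,0,0,0.4,-0.3]]]
[[[0,0,0,0,0,0,-0.3]]]
```

Call:
move_arm([
  [[0.0231,-0.0364,0,0,0,0.2,-0.3],[0.0461,-0.0728,0,0,0,0.4,-0.3],[0.0692,-0.1092,0,0,0,0.6,-0.3],[0.0923,-0.1456,0,0,0,0.8,-0.3],[0.1153,-0.1819,0,0,0,1.0,-0.3]],
])

```text
time: 25.75
eef_pos: [482.9, -303.8, 170.2]
orientation: [[-1.0, 0.029, 0.0], [0.029, 1.0, -0.0], [-0.0, -0.0, -1.0]]
force: [1.2, -0.3, -0.2]
grip_width: 59.5
```

Call:
move_arm([
  [[0.0225,-0.0368,0,0,0,0.2,-0.3],[0.0449,-0.0736,0,0,0,0.4,-0.3],[0.0449,-0.0736,0,0,0,0.4,-0.3],[0.0449,-0.0736,0,0,0,0.4,-0.3],[0.0449,-0.0736,0,0,0,0.4,-0.3]],
])

```text
time: 26.25
eef_pos: [437.4, -374.2, 169.9]
orientation: [[-0.999, 0.036, 0.0], [0.036, 0.999, 0.001], [-0.0, 0.001, -1.0]]
force: [-0.4, -1.0, -0.4]
grip_width: 59.6
```

Call:
move_arm([
  [[0,0,0,0,0,0,-0.3]],
])

```text
time: 26.35
eef_pos: [437.7, -373.8, 169.9]
orientation: [[-0.999, 0.035, 0.0], [0.035, 0.999, 0.0], [-0.0, 0.0, -1.0]]
force: [-0.6, 0.0, 0.5]
grip_width: 59.4
```

```bash
cat > lk.py <<'E'
import sys
from m import *
s=readout.observe(); print(s['time'],s['eef_pos'],s['joints'][5])
C=shot("wrist","w14"); im=cv2.imread("pics/w14.png"); o=np.zeros(2)
def bb(im,C,p,z=10):
    draw(im,C,pose([*p,z],box(-90,90,-30,30,0,12)),(255,0,0),1,o); draw(im,C,pose([*p,z],box(-50,50,-13,13,12,48)),(0,255,0),1,o)
bb(im,C,[437,-375,-.037]); draw(im,C,pose([437,-380,-.037],box(-105,105,-50,50,10,10)),(0,255,255),1,o)
cv2.imwrite("pics/w14.png",im)
C=shot("top","t14",(160,90,480,290),2.5)
im=cv2.imread("pics/t14.png"); off=np.array([160,90])
for p,t,z in (([603.5,74.7,-.012],0,8),([602.9,12.3,-.012],1,8),([602.3,-59.2,-.012],0,28),([601.5,-122.2,-.012],0,28)):
    draw(im,C,pose([*p,z],RIBT if t else RIBL),(0,255,0),2.5,off);draw(im,C,pose([*p,z],BAST if t else BASL),(255,0,0),2.5,off)
cv2.imwrite("pics/t14.png",im)
E
python3 lk.py
```

```text
26.35 [ 437.69642841 -373.81260217  169.92412635] -2.2632002295644367
```

View pics/w14.png

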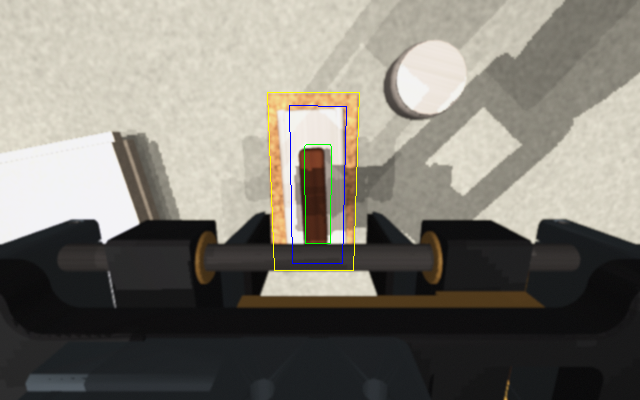

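View pics/t14.png

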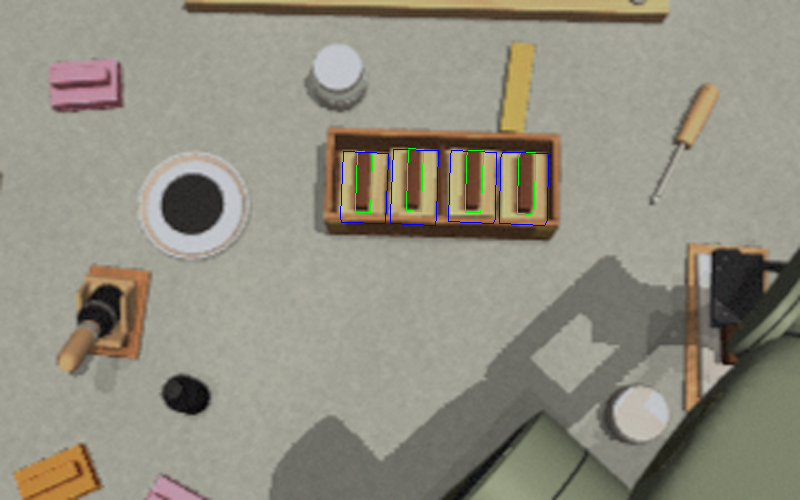

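All four blocks stand in the case in the top view, at (362,186), (414,186), (473,186) and (525,187). The burnisher handle is at (314,196) in the wrist view, about 4 mm to the -y side of my estimate. Grasping it now.

```bash
python3 - <<'E'
from pl import *
q=[438.5,-379.]
plan([dict(p=q+[80],hold=0),dict(p=q+[27],step=18,hold=2),dict(claw=1,hold=9),dict(p=q+[47],claw=1,hold=2)],claw=-.3)
E
```

```text
[[[-0.0005,-0.0013,0.03,0,0,0,-0.3],[-0.0011,-0.0026,0.06,0,0,0,-0.3],[-0.0016,-0.004,0.09,0,0,0,-0.3],[-0.0016,-0.004,0.1076,0,0,0,-0.3],[-0.0016,-0.004,0.1253,0,0,0,-0.3]]]
[[[0,0,0.0177,0,0,0,-0.3],[0,0,0.0177,0,0,0,-0.3],[0,0,0.0177,0,0,0,-0.3],[0,0,0.0177,0,0,0,1],[0,0,0.0177,0,0,0,1]]]
[[[0,0,0,0,0,0,1],[0,0,0,0,0,0,1],[0,0,0,0,0,0,1],[0,0,0,0,0,0,1],[0,0,0,0,0,0,1]]]
[[[0,0,0,0,0,0,1],[0,0,0,0,0,0,1],[0,0,-0.02,0,0,0,1],[0,0,-0.02,0,0,0,1],[0,0,-0.02,0,0,0,1]]]
```

Call:
move_arm([
  [[-0.0005,-0.0013,0.03,0,0,0,-0.3],[-0.0011,-0.0026,0.06,0,0,0,-0.3],[-0.0016,-0.004,0.09,0,0,0,-0.3],[-0.0016,-0.004,0.1076,0,0,0,-0.3],[-0.0016,-0.004,0.1253,0,0,0,-0.3]],
])

```text
time: 26.95
eef_pos: [438.8, -378.1, 43.5]
orientation: [[-0.999, 0.035, -0.001], [0.035, 0.999, 0.001], [0.001, 0.001, -1.0]]
force: [-0.7, 0.4, 0.4]
grip_width: 59.4
```

Call:
move_arm([
  [[0,0,0.0177,0,0,0,-0.3],[0,0,0.0177,0,0,0,-0.3],[0,0,0.0177,0,0,0,-0.3],[0,0,0.0177,0,0,0,1],[0,0,0.0177,0,0,0,1]],
], grip_force=35)

```text
time: 27.45
eef_pos: [439.1, -379.3, 28.0]
orientation: [[-0.999, 0.036, 0.002], [0.036, 0.999, -0.001], [-0.002, -0.001, -1.0]]
force: [0.4, 0.3, 0.2]
grip_width: 46.0
```

Call:
move_arm([
  [[0,0,0,0,0,0,1],[0,0,0,0,0,0,1],[0,0,0,0,0,0,1],[0,0,0,0,0,0,1],[0,0,0,0,0,0,1]],
])

```text
time: 27.95
eef_pos: [438.5, -379.1, 27.3]
orientation: [[-0.999, 0.037, 0.0], [0.037, 0.999, -0.0], [-0.0, -0.0, -1.0]]
force: [-0.1, 1.1, 3.9]
grip_width: 25.3
```

Call:
move_arm([
  [[0,0,0,0,0,0,1],[0,0,0,0,0,0,1],[0,0,-0.02,0,0,0,1],[0,0,-0.02,0,0,0,1],[0,0,-0.02,0,0,0,1]],
])

```text
time: 28.45
eef_pos: [438.1, -378.7, 46.1]
orientation: [[-0.999, 0.037, -0.001], [0.037, 0.999, 0.001], [0.001, 0.001, -1.0]]
force: [-0.0, 0.1, -3.5]
grip_width: 25.9
```

```bash
python3 - <<'E'
from m import *
s=readout.observe(); print(s['time'],s['eef_pos'],s['force'])
C=shot("wrist","w15"); im=cv2.imread("pics/w15.png"); o=np.zeros(2)
e=s['eef_pos']; p=[e[0]+1,e[1],-.037,e[2]-17]
draw(im,C,pose(p,box(-90,90,-30,30,0,12)),(255,0,0),1,o); draw(im,C,pose(p,box(-50,50,-13,13,12,48)),(0,255,0),1,o)
cv2.imwrite("pics/w15.png",im)
from pl import *
q=[438.5,-379.]
plan([dict(p=q+[170]),dict(p=[602.5,78.8,170],R=R_yaw(np.pi/2-.012),step=40,hold=1),dict(p=[602.5,78.8,112],step=25,hold=3)],claw=1)
E
```

```text
28.45 [ 438.14991086 -378.67685001   46.14933034] [-0.04099385  0.12759875 -3.5050527 ]
[[[0,0,-0.041,0,0,0,1],[0,0,-0.082,0,0,0,1],[0,0,-0.123,0,0,0,1],[-0.0114,0.0357,-0.123,0,0,-0.1,1],[-0.0227,0.0713,-0.123,0,0,-0.2,1]]]
[[[-0.0114,0.0357,0,0,0,-0.1,1],[-0.0229,0.0713,0,0,0,-0.2,1],[-0.0343,0.1069,0,0,0,-0.3,1],[-0.0458,0.1425,0,0,0,-0.4,1],[-0.0572,0.1781,0,0,0,-0.6,1]]]
[[[-0.0118,0.0355,0,0,0,-0.1,1],[-0.0237,0.071,0,0,0,-0.2,1],[-0.0355,0.1065,0,0,0,-0.3,1],[-0.0473,0.142,0,0,0,-0.4,1],[-0.0591,0.1775,0,0,0,-0.5,1]]]
[[[-0.0122,0.0353,0,0,0,-0.1,1],[-0.0122,0.0353,0,0,0,-0.1,1],[-0.0122,0.0353,0.0193,0,0,-0.1,1],[-0.0122,0.0353,0.0386,0,0,-0.1,1],[-0.0122,0.0353,0.058,0,0,-0.1,1]]]
[[[0,0,0,0,0,0,1],[0,0,0,0,0,0,1],[0,0,0,0,0,0,1]]]
```

View pics/w15.png

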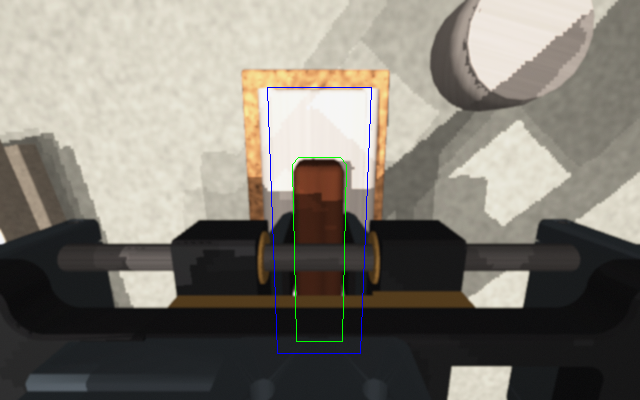

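The burnisher is gripped at 25.9 mm and lifted; the wrist force shows its weight. Now to the deep end.

Call:
move_arm([
  [[0,0,-0.041,0,0,0,1],[0,0,-0.082,0,0,0,1],[0,0,-0.123,0,0,0,1],[-0.0114,0.0357,-0.123,0,0,-0.1,1],[-0.0227,0.0713,-0.123,0,0,-0.2,1]],
])

```text
time: 29.0
eef_pos: [463.9, -308.4, 170.2]
orientation: [[-0.999, 0.035, 0.001], [0.035, 0.999, -0.0], [-0.001, -0.0, -1.0]]
force: [0.3, -0.3, -4.7]
grip_width: 25.7
```

Call:
move_arm([
  [[-0.0114,0.0357,0,0,0,-0.1,1],[-0.0229,0.0713,0,0,0,-0.2,1],[-0.0343,0.1069,0,0,0,-0.3,1],[-0.0458,0.1425,0,0,0,-0.4,1],[-0.0572,0.1781,0,0,0,-0.6,1]],
])

```text
time: 29.5
eef_pos: [526.4, -130.7, 168.5]
orientation: [[-1.0, 0.022, -0.002], [0.022, 1.0, 0.001], [0.002, 0.001, -1.0]]
force: [1.3, -0.5, -3.5]
grip_width: 25.7
```

Call:
move_arm([
  [[-0.0118,0.0355,0,0,0,-0.1,1],[-0.0237,0.071,0,0,0,-0.2,1],[-0.0355,0.1065,0,0,0,-0.3,1],[-0.0473,0.142,0,0,0,-0.4,1],[-0.0591,0.1775,0,0,0,-0.5,1]],
])

```text
time: 30.0
eef_pos: [589.4, 45.2, 168.3]
orientation: [[-1.0, 0.014, -0.003], [0.014, 1.0, -0.0], [0.003, -0.0, -1.0]]
force: [0.7, 0.4, -4.0]
grip_width: 26.0
```

Call:
move_arm([
  [[-0.0122,0.0353,0,0,0,-0.1,1],[-0.0122,0.0353,0,0,0,-0.1,1],[-0.0122,0.0353,0.0193,0,0,-0.1,1],[-0.0122,0.0353,0.0386,0,0,-0.1,1],[-0.0122,0.0353,0.058,0,0,-0.1,1]],
])

```text
time: 30.5
eef_pos: [601.6, 78.3, 110.0]
orientation: [[-1.0, 0.012, -0.002], [0.012, 1.0, -0.001], [0.002, -0.001, -1.0]]
force: [-0.4, -0.3, -3.2]
grip_width: 25.6
```

Call:
move_arm([
  [[0,0,0,0,0,0,1],[0,0,0,0,0,0,1],[0,0,0,0,0,0,1]],
])

```text
time: 30.8
eef_pos: [603.2, 78.6, 112.8]
orientation: [[-1.0, 0.012, 0.002], [0.012, 1.0, 0.0], [-0.002, 0.0, -1.0]]
force: [0.6, -0.1, -4.0]
grip_width: 25.7
```

```bash
python3 - <<'E'
from m import *
s=readout.observe(); print(s['time'],s['eef_pos'],s['force'],s['orientation'].round(4))
shot("side","s16",(190,120,460,345),2.6)
C=shot("top","t16",(160,90,480,290),2.5)
E
```

```text
30.8 [603.18182514  78.61913363 112.8011284 ] [ 0.63538393 -0.09502768 -4.04932754] [[-9.999e-01  1.230e-02  1.600e-03]
 [ 1.230e-02  9.999e-01  1.000e-04]
 [-1.600e-03  2.000e-04 -1.000e+00]]
```

View pics/s16.png

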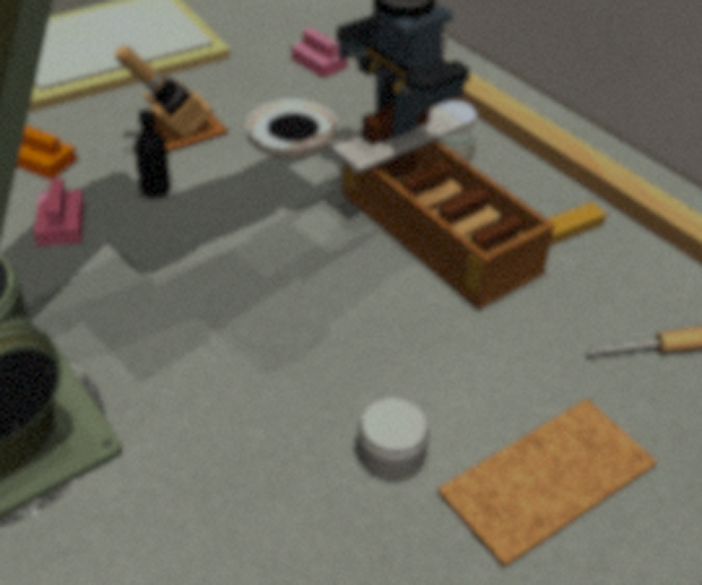

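View pics/t16.png

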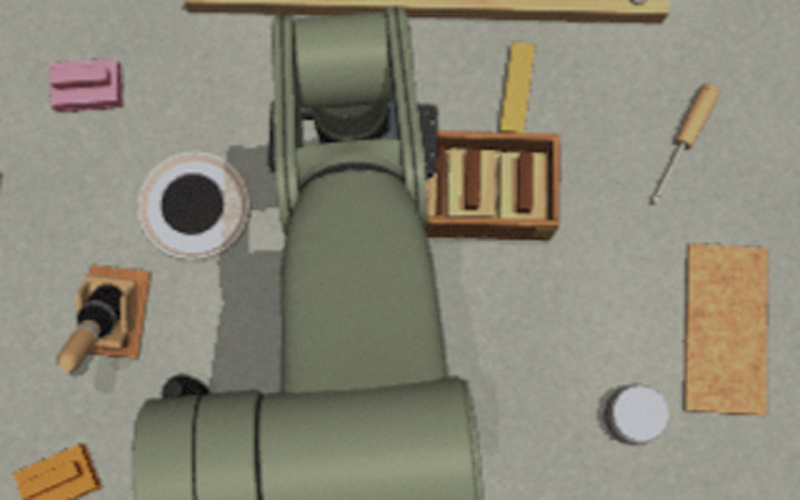

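The burnisher is over the deep end and level. I'll lower it gently while watching the force.

Call:
move_arm([
  [[0,0,0.004,0,0,0,1],[0,0,0.007,0,0,0,1],[0,0,0.009,0,0,0,1],[0,0,0.009,0,0,0,1],[0,0,0.009,0,0,0,1]],
])

```text
time: 31.4
eef_pos: [602.5, 78.9, 102.9]
orientation: [[-1.0, 0.012, -0.0], [0.012, 1.0, 0.0], [0.0, 0.0, -1.0]]
force: [0.5, 0.1, -3.2]
grip_width: 26.0
```

Call:
move_arm([
  [[0,0,0.001,0,0,0,1],[0,0,0.002,0,0,0,1],[0,0,0.002,0,0,0,1],[0,0,0.002,0,0,0,1]],
])

```text
time: 31.8
eef_pos: [602.7, 78.9, 101.3]
orientation: [[-1.0, 0.012, 0.001], [0.012, 1.0, 0.0], [-0.001, 0.0, -1.0]]
force: [-0.7, 0.5, -1.3]
grip_width: 25.5
```

Call:
move_arm([
  [[0,0,0.0007,0,0,0,1],[0,0,0.0015,0,0,0,1],[0,0,0.0015,0,0,0,1],[0,0,0.0015,0,0,0,1],[0,0,0.0015,0,0,0,1]],
])

```text
time: 32.3
eef_pos: [602.7, 78.9, 101.3]
orientation: [[-1.0, 0.012, 0.001], [0.012, 1.0, 0.0], [-0.001, 0.0, -1.0]]
force: [-3.1, 0.1, 7.9]
grip_width: 25.8
```

Call:
move_arm([
  [[0,-0.008,0,0,0,0,1],[0,-0.02,0,0,0,0,1],[0,-0.034,0,0,0,0,1],[0,-0.048,0,0,0,0,1],[0,-0.06,0,0,0,0,1]],
])

```text
time: 32.8
eef_pos: [603.3, 20.5, 101.4]
orientation: [[-1.0, 0.014, 0.004], [0.014, 1.0, 0.004], [-0.004, 0.004, -1.0]]
force: [1.3, 6.2, 6.9]
grip_width: 25.8
```

```bash
python3 - <<'E'
from m import *
s=readout.observe(); print(s['time'],s['eef_pos'],s['force'],s['torque'])
shot("side","s17",(250,120,460,295),3.3)
E
```

```text
32.8 [603.31049941  20.48764891 101.36326903] [1.2647023  6.16056406 6.88350839] [ 1.09746721  0.37660009 -0.33828719]
```

View pics/s17.png

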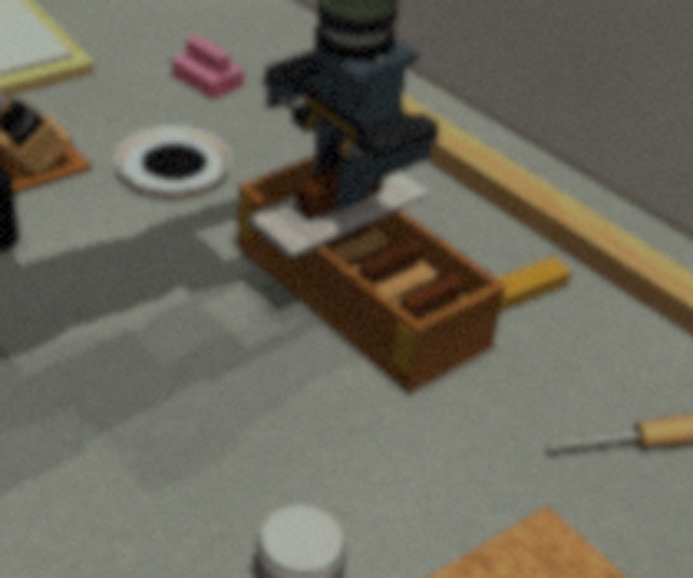

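The burnisher is sliding flat with good contact (about 11 N on the rim). I'll continue.

Call:
move_arm([
  [[0,-0.012,0,0,0,0,1],[0,-0.024,0,0,0,0,1],[0,-0.036,0,0,0,0,1],[0,-0.044,0,0,0,0,1],[0,-0.052,0,0,0,0,1]],
])

```text
time: 33.35
eef_pos: [602.5, -32.0, 101.3]
orientation: [[-1.0, 0.013, 0.004], [0.013, 1.0, 0.003], [-0.004, 0.003, -1.0]]
force: [-0.7, 4.6, 7.5]
grip_width: 25.9
```

Call:
move_arm([
  [[0,-0.008,0,0,0,0,1],[0,-0.02,0,0,0,0,1],[0,-0.032,0,0,0,0,1],[0,-0.044,0,0,0,0,1],[0,-0.056,0,0,0,0,1]],
])

```text
time: 33.85
eef_pos: [601.8, -88.0, 101.3]
orientation: [[-1.0, 0.013, 0.004], [0.013, 1.0, 0.003], [-0.004, 0.003, -1.0]]
force: [1.8, 4.8, 6.3]
grip_width: 25.8
```

Call:
move_arm([
  [[0,-0.012,0,0,0,0,1],[0,-0.024,0,0,0,0,1],[0,-0.034,0,0,0,0,1],[0,-0.034,0,0,0,0,1],[0,-0.034,0,0,0,0,1]],
])

```text
time: 34.35
eef_pos: [601.3, -123.8, 101.3]
orientation: [[-1.0, 0.013, 0.003], [0.013, 1.0, -0.001], [-0.003, -0.001, -1.0]]
force: [-0.2, -0.1, 6.4]
grip_width: 25.9
```

```bash
python3 - <<'E'
from m import *
s=readout.observe(); print(s['time'],s['eef_pos'],s['force'],s['torque'])
shot("side","s18",(250,120,460,295),3.3)
E
```

```text
34.35 [ 601.3138471  -123.7599467   101.26049823] [-0.218957   -0.0889792   6.37815959] [-0.05450135  0.47001943 -0.05909416]
```

View pics/s18.png

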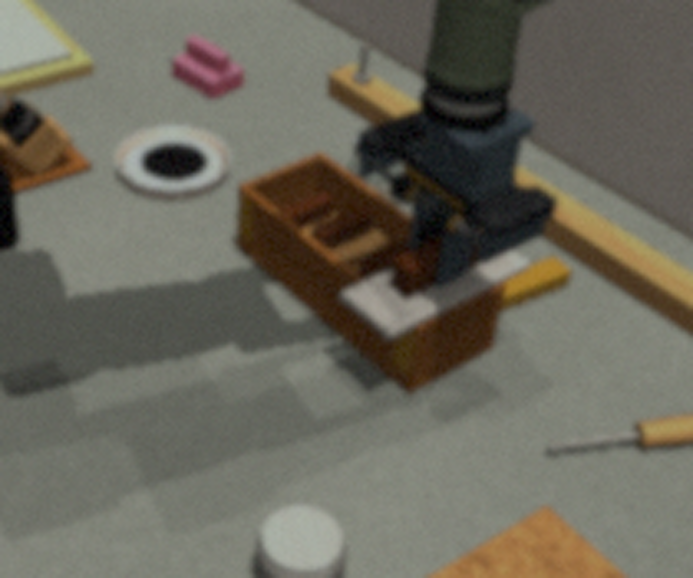

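The slide is finished at the shallow end, still touching. Now I'll return the burnisher to the board.

```bash
python3 - <<'E'
from pl import *
p,R=load(); print(p); p=p+R@[0,-202,12.5]; save(p,R); print(p)
q=[436.5,-380]
plan([dict(p=[p[0],p[1],170],step=35),dict(p=q+[170],R=R_yaw(np.pi/2-.037),step=40,hold=1),dict(p=q+[40],step=40,hold=1),dict(p=q+[28.5],step=6,hold=2)],claw=1)
E
```

```text
[602.54586307  78.75903999 111.976     ]
[ 600.11499214 -123.22633291   99.476     ]
[[[0,0,-0.0235,0,0,0,1],[0,0,-0.047,0,0,0,1],[0,0,-0.0705,0,0,0,1],[0.0201,-0.0323,-0.0705,0,0,0.2,1],[0.0401,-0.0647,-0.0705,0,0,0.4,1]]]
[[[0.0199,-0.0325,0,0,0,0.1,1],[0.0397,-0.0649,0,0,0,0.3,1],[0.0595,-0.0974,0,0,0,0.5,1],[0.0794,-0.1299,0,0,0,0.7,1],[0.0992,-0.1624,0,0,0,0.9,1]]]
[[[0.0193,-0.0328,0,0,0,0.1,1],[0.0193,-0.0328,0,0,0,0.1,1],[0.0193,-0.0328,0.0325,0,0,0.1,1],[0.0193,-0.0328,0.065,0,0,0.1,1],[0.0193,-0.0328,0.0975,0,0,0.1,1]]]
[[[0,0,0.0325,0,0,0,1],[0,0,0.0325,0,0,0,1],[0,0,0.0382,0,0,0,1],[0,0,0.044,0,0,0,1],[0,0,0.044,0,0,0,1]]]
[[[0,0,0,0,0,0,1]]]
```

Call:
move_arm([
  [[0,0,-0.0235,0,0,0,1],[0,0,-0.047,0,0,0,1],[0,0,-0.0705,0,0,0,1],[0.0201,-0.0323,-0.0705,0,0,0.2,1],[0.0401,-0.0647,-0.0705,0,0,0.4,1]],
])

```text
time: 34.9
eef_pos: [559.4, -187.5, 170.4]
orientation: [[-1.0, 0.017, 0.001], [0.017, 1.0, -0.001], [-0.002, -0.001, -1.0]]
force: [0.2, -0.6, -4.0]
grip_width: 25.8
```

Call:
move_arm([
  [[0.0199,-0.0325,0,0,0,0.1,1],[0.0397,-0.0649,0,0,0,0.3,1],[0.0595,-0.0974,0,0,0,0.5,1],[0.0794,-0.1299,0,0,0,0.7,1],[0.0992,-0.1624,0,0,0,0.9,1]],
])

```text
time: 35.4
eef_pos: [455.8, -348.9, 169.5]
orientation: [[-0.999, 0.035, -0.0], [0.035, 0.999, 0.0], [0.0, 0.0, -1.0]]
force: [0.2, 0.6, -3.5]
grip_width: 25.8
```

Call:
move_arm([
  [[0.0193,-0.0328,0,0,0,0.1,1],[0.0193,-0.0328,0,0,0,0.1,1],[0.0193,-0.0328,0.0325,0,0,0.1,1],[0.0193,-0.0328,0.065,0,0,0.1,1],[0.0193,-0.0328,0.0975,0,0,0.1,1]],
])

```text
time: 35.9
eef_pos: [436.7, -379.5, 71.3]
orientation: [[-0.999, 0.037, 0.001], [0.037, 0.999, 0.0], [-0.001, 0.0, -1.0]]
force: [-0.2, 0.2, -4.2]
grip_width: 25.4
```

Call:
move_arm([
  [[0,0,0.0325,0,0,0,1],[0,0,0.0325,0,0,0,1],[0,0,0.0382,0,0,0,1],[0,0,0.044,0,0,0,1],[0,0,0.044,0,0,0,1]],
])

```text
time: 36.4
eef_pos: [437.0, -380.2, 29.1]
orientation: [[-0.999, 0.036, 0.001], [0.036, 0.999, -0.001], [-0.001, -0.001, -1.0]]
force: [-0.4, 1.1, -2.8]
grip_width: 25.5
```

Call:
move_arm([
  [[0,0,0,0,0,0,1],[0,0,0,0,0,0,1]],
])

```text
time: 36.6
eef_pos: [436.9, -380.3, 29.3]
orientation: [[-0.999, 0.037, 0.001], [0.037, 0.999, -0.001], [-0.001, -0.001, -1.0]]
force: [-1.0, 0.3, -3.0]
grip_width: 25.9
```

```bash
python3 - <<'E'
from m import *
s=readout.observe(); print(s['time'],s['eef_pos'],s['force'],s['torque'])
shot("wrist","w19")
E
```

```text
36.6 [ 436.94694617 -380.32145002   29.31906601] [-1.00966107  0.28236009 -2.97690488] [ 0.06908317  0.02069424 -0.06362741]
```

View pics/w19.png

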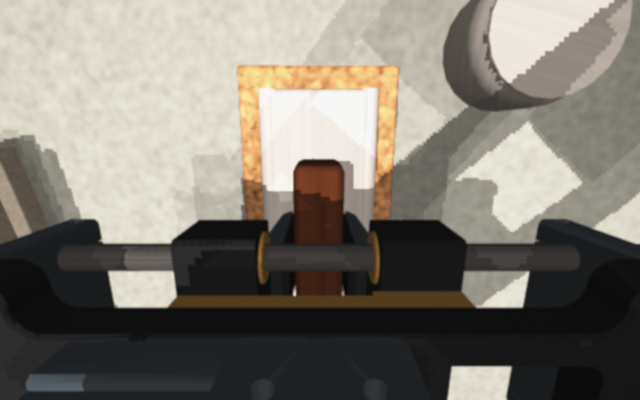

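The burnisher is centred on the board. I'll lower the last 2 mm, release it, and head to the brush.

```bash
python3 - <<'E'
from pl import *
q=[436.5,-380]
plan([dict(p=q+[26.5],step=2,hold=2),dict(claw=0,hold=5),dict(p=q+[250],claw=0),dict(p=[435,380,260],R=R_yaw(np.pi/2-.1),claw=-.2,step=48,hold=4)],claw=1)
E
```

```text
[[[0,0,0.002,0,0,0,1],[0,0,0.002,0,0,0,1],[0,0,0.002,0,0,0,1],[0,0,0.002,0,0,0,0],[0,0,0.002,0,0,0,0]]]
[[[0,0,0,0,0,0,0],[0,0,0,0,0,0,0],[0,0,0,0,0,0,0],[0,0,-0.0447,0,0,0,0],[0,0,-0.0894,0,0,0,0]]]
[[[0,0,-0.0447,0,0,0,0],[0,0,-0.0894,0,0,0,0],[0,0,-0.1341,0,0,0,0],[0.0019,0.0475,-0.1347,0,0,0.2,-0.2],[0.0037,0.095,-0.1354,0,0,0.5,-0.2]]]
[[[0.0022,0.0474,-0.0006,0,0,0.2,-0.2],[0.0045,0.0949,-0.0012,0,0,0.4,-0.2],[0.0067,0.1423,-0.0018,0,0,0.6,-0.2],[0.009,0.1898,-0.0025,0,0,0.9,-0.2],[0.0112,0.2372,-0.0031,0,0,1.1,-0.2]]]
[[[0.0031,0.0474,-0.0006,0,0,0.2,-0.2],[0.0063,0.0948,-0.0012,0,0,0.4,-0.2],[0.0094,0.1422,-0.0019,0,0,0.7,-0.2],[0.0126,0.1896,-0.0025,0,0,0.9,-0.2],[0.0157,0.237,-0.0031,0,0,1.1,-0.2]]]
[[[0.0041,0.0473,-0.0006,0,0,0.3,-0.2],[0.0082,0.0946,-0.0013,0,0,0.5,-0.2],[0.0122,0.142,-0.0019,0,0,0.7,-0.2],[0.0163,0.1893,-0.0025,0,0,0.9,-0.2],[0.0163,0.1893,-0.0025,0,0,0.9,-0.2]]]
[[[0,0,0,0,0,0,-0.2],[0,0,0,0,0,0,-0.2],[0,0,0,0,0,0,-0.2]]]
```

Call:
move_arm([
  [[0,0,0.002,0,0,0,1],[0,0,0.002,0,0,0,1],[0,0,0.002,0,0,0,1],[0,0,0.002,0,0,0,0],[0,0,0.002,0,0,0,0]],
])

```text
time: 37.15
eef_pos: [436.6, -379.9, 26.4]
orientation: [[-0.999, 0.037, 0.0], [0.037, 0.999, -0.0], [-0.0, -0.0, -1.0]]
force: [-1.6, -0.5, 0.0]
grip_width: 39.0
```

Call:
move_arm([
  [[0,0,0,0,0,0,0],[0,0,0,0,0,0,0],[0,0,0,0,0,0,0],[0,0,-0.0447,0,0,0,0],[0,0,-0.0894,0,0,0,0]],
])

```text
time: 37.65
eef_pos: [435.7, -379.2, 115.5]
orientation: [[-0.999, 0.036, -0.003], [0.036, 0.999, 0.003], [0.003, 0.003, -1.0]]
force: [0.9, -1.3, -0.3]
grip_width: 45.5
```

Call:
move_arm([
  [[0,0,-0.0447,0,0,0,0],[0,0,-0.0894,0,0,0,0],[0,0,-0.1341,0,0,0,0],[0.0019,0.0475,-0.1347,0,0,0.2,-0.2],[0.0037,0.095,-0.1354,0,0,0.5,-0.2]],
])

```text
time: 38.15
eef_pos: [436.8, -284.9, 252.7]
orientation: [[-0.999, 0.048, 0.003], [0.048, 0.999, -0.002], [-0.003, -0.002, -1.0]]
force: [0.7, 2.0, 0.1]
grip_width: 54.3
```

Call:
move_arm([
  [[0.0022,0.0474,-0.0006,0,0,0.2,-0.2],[0.0045,0.0949,-0.0012,0,0,0.4,-0.2],[0.0067,0.1423,-0.0018,0,0,0.6,-0.2],[0.009,0.1898,-0.0025,0,0,0.9,-0.2],[0.0112,0.2372,-0.0031,0,0,1.1,-0.2]],
])

```text
time: 38.65
eef_pos: [435.3, -45.6, 254.5]
orientation: [[-0.998, 0.065, 0.001], [0.065, 0.998, 0.0], [-0.001, 0.0, -1.0]]
force: [1.5, -0.0, -0.2]
grip_width: 54.6
```

Call:
move_arm([
  [[0.0031,0.0474,-0.0006,0,0,0.2,-0.2],[0.0063,0.0948,-0.0012,0,0,0.4,-0.2],[0.0094,0.1422,-0.0019,0,0,0.7,-0.2],[0.0126,0.1896,-0.0025,0,0,0.9,-0.2],[0.0157,0.237,-0.0031,0,0,1.1,-0.2]],
])

```text
time: 39.15
eef_pos: [434.9, 192.0, 257.6]
orientation: [[-0.997, 0.083, 0.001], [0.083, 0.997, 0.0], [-0.001, 0.0, -1.0]]
force: [0.4, -0.6, 0.3]
grip_width: 54.7
```

Call:
move_arm([
  [[0.0041,0.0473,-0.0006,0,0,0.3,-0.2],[0.0082,0.0946,-0.0013,0,0,0.5,-0.2],[0.0122,0.142,-0.0019,0,0,0.7,-0.2],[0.0163,0.1893,-0.0025,0,0,0.9,-0.2],[0.0163,0.1893,-0.0025,0,0,0.9,-0.2]],
])

```text
time: 39.65
eef_pos: [434.4, 385.2, 258.9]
orientation: [[-0.996, 0.094, -0.001], [0.094, 0.996, 0.002], [0.001, 0.002, -1.0]]
force: [-0.7, -0.3, -0.1]
grip_width: 54.7
```

Call:
move_arm([
  [[0,0,0,0,0,0,-0.2],[0,0,0,0,0,0,-0.2],[0,0,0,0,0,0,-0.2]],
])

```text
time: 39.95
eef_pos: [435.1, 378.7, 260.2]
orientation: [[-0.995, 0.101, 0.0], [0.101, 0.995, -0.0], [-0.0, -0.0, -1.0]]
force: [-0.5, 0.4, 0.1]
grip_width: 54.7
```

```bash
cat > br.py <<'E'
from m import *
def axis(p):  # p: origin xyz, phi lean direction angle, tilt
    l=np.array([np.cos(p[3]),np.sin(p[3]),0]); return np.array(p[:3]),np.sin(p[4])*l+np.cos(p[4])*np.array([0,0,1.])
def ring(o,a,h,r):
    u=np.cross(a,[0,0,1.]); u/=np.linalg.norm(u); v=np.cross(a,u); t=np.linspace(0,2*np.pi,25); return o+a*h+r*(np.cos(t)[:,None]*u+np.sin(t)[:,None]*v)
def drawbrush(im,C,p,f,off):
    o,a=axis(p)
    draw(im,C,np.r_[ring(o,a,78,13),ring(o,a,152,13)],(0,255,0),f,off); draw(im,C,np.r_[ring(o,a,0,22),ring(o,a,55,22)],(255,0,0),f,off)
E
python3 - <<'E'
from br import *
s=readout.observe(); print(s['time'],s['eef_pos'],s['orientation'].round(3).tolist()); np.savez('wv.npz',e=s['eef_pos'],o=s['orientation'])
C=shot("wrist","w20"); shot("top","t20",(380,130,500,280),4)
E
```

```text
39.95 [435.09332618 378.74048436 260.22676322] [[-0.995, 0.101, 0.0], [0.101, 0.995, -0.0], [-0.0, -0.0, -1.0]]
```

View pics/w20.png

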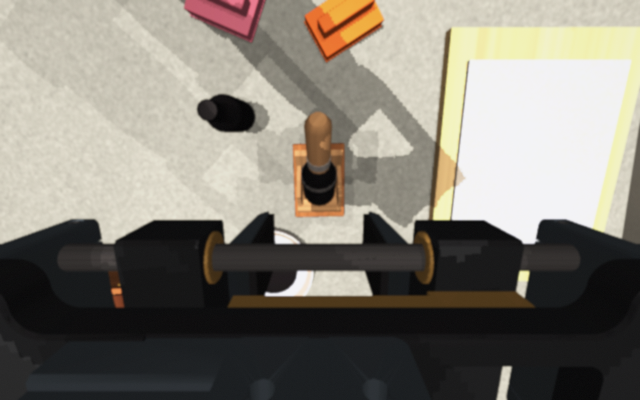

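View pics/t20.png

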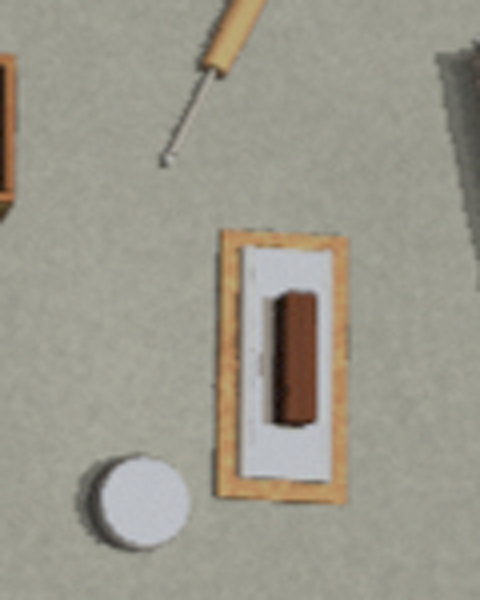

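```bash
cat > fb.py <<'E'
from br import *
w=np.load('wv.npz'); T=CAL["wrist"]["tool_from_camera"]; R=w['o']@T[:3,:3]; p=w['o']@T[:3,3]+w['e']; c=CAL["wrist"]
Cw=(cam("top")[0]*0+np.array([[c["fx"],0,c["cx"]],[0,c["fy"],c["cy"]],[0,0,1]]),R.T,-R.T@p)
Ct,Cs=cam("top"),cam("side")
if __name__=="__main__":
    obs=[(Cw,(318,113),158),(Cw,(318.5,166),80),(Ct,(63/2.5+160,366/2.5+90),158),(Ct,(92/2.5+160,333/2.5+90),80),(Cs,(121/2.6+190,48/2.6+120),158),(Cs,(157/2.6+190,86/2.6+120),80)]
    wts=[1,1,1,1,.5,.5]
    def f(q,full=False):
        P=[q[0],q[1],q[2],q[3],np.radians(35)]; o,a=axis(P)
        return np.concatenate([wt*(proj(C,o+a*h)[0]-uv) for (C,uv,h),wt in zip(obs,wts)])
    r=least_squares(f,[455,377,25,np.pi-.1]); print(r.x.round(3),r.fun.round(1))
    P=[*r.x,np.radians(35)]; o,a=axis(P); print("axis",a,"grasp pt h=125",o+a*125)
    np.save('brush.npy',P)
    ims=[]
    for raw,C,(x0,y0,x1,y1),f_ in(('w20_raw',Cw,(230,90,400,240),2.3),('../pics/top0',Ct,(170,180,260,260),4.3),('../pics/side0',Cs,(230,130,290,190),5.7)):
        im=cv2.imread(f'pics/{raw}.png'); im=cv2.resize(im[y0:y1,x0:x1],None,fx=f_,fy=f_,interpolation=cv2.INTER_CUBIC); drawbrush(im,C,P,f_,np.array([x0,y0])); ims.append(cv2.resize(im,(390,345)) if 0 else im[:342,:390])
    ims=[cv2.copyMakeBorder(i,0,345-i.shape[0],0,0,cv2.BORDER_CONSTANT) for i in ims]
    cv2.imwrite('pics/fb.png',cv2.resize(np.hstack(ims),None,fx=.7,fy=.7))
E
python3 fb.py
```

```text
[448.813 375.715  43.576   3.031] [-0.1  3.5 -0.9 -4.9  0.2 -0.7 -1.8 -0.8 -1.  -1.1 -1.1 -2.2]
axis [-0.57005563  0.06345478  0.81915204] grasp pt h=125 [377.5559413  383.64683017 145.9704146 ]
```

View pics/fb.png

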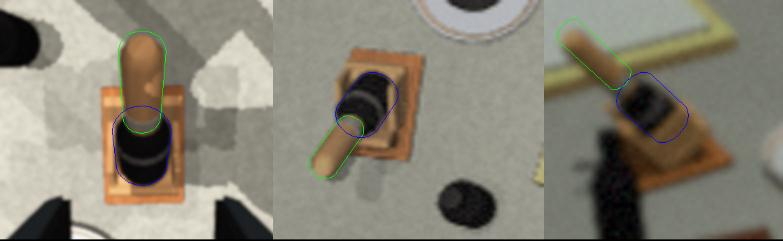

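```bash
sed -i 's/def f(q,full=False):/def f(q):/; s/for (C,uv,h),wt in zip/for (C,uv,h),wt in ((( C,uv,160 if h>100 else q[4]),wt) for (C,uv,h),wt in zip/; s/zip(obs,wts)\])/zip(obs,wts))])/; s/np.pi-.1\])/np.pi-.1,78])/; s/P=\[\*r.x,/P=[*r.x[:4],/' fb.py; sed -i 's/(Cw,(318,113),158)/(Cw,(318,111.5),158)/' fb.py; python3 fb.py
```

```text
[446.099 377.625  37.499   3.047  63.077] [ 0.1  0.4 -0.1 -0.9  0.4  0.9  0.1 -2.3 -1.5 -0.4  0.  -0.2]
axis [-0.57101285  0.05416878  0.81915204] grasp pt h=125 [374.72238185 384.39587037 139.89339435]
```

View pics/fb.png

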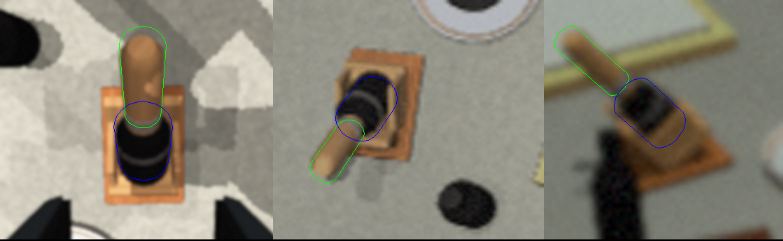

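```bash
cat > bp.py <<'E'
from pl import *
P=np.load('brush.npy'); P[0]+=.7;P[2]+=1.5
l=np.array([np.cos(P[3]),np.sin(P[3]),0]); a=np.sin(P[4])*l+np.cos(P[4])*np.array([0,0,1.]); o=P[:3]
y=np.array([-l[1],l[0],0]); y=y if y[1]>0 else -y
Rg=np.c_[np.cross(y,-a),y,-a]
E
python3 - <<'E'
from bp import *
print(o+a*215)
plan([dict(p=o+a*215+[0,0,60],R=Rg),dict(p=o+a*205,R=Rg,hold=4)],claw=-.2)
E
```

```text
[324.03122558 389.27106021 215.11707834]
[[[0.0223,-0.0004,-0.003,0,-7.0,-0.1,-0.2],[0.0445,-0.0007,-0.0061,0,-14.0,-0.1,-0.2],[0.0668,-0.0011,-0.0091,0,-21.0,-0.2,-0.2],[0.0891,-0.0014,-0.0121,-0.1,-28.0,-0.2,-0.2],[0.1113,-0.0018,-0.0151,-0.1,-35.0,-0.3,-0.2]]]
[[[0.0172,0,0.0295,0,0,0,-0.2],[0.0344,0,0.0591,0,0,0,-0.2],[0.0344,0,0.0591,0,0,0,-0.2],[0.0344,0,0.0591,0,0,0,-0.2],[0.0344,0,0.0591,0,0,0,-0.2]]]
[[[0,0,0,0,0,0,-0.2]]]
```

Call:
move_arm([
  [[0.0223,-0.0004,-0.003,0,-7.0,-0.1,-0.2],[0.0445,-0.0007,-0.0061,0,-14.0,-0.1,-0.2],[0.0668,-0.0011,-0.0091,0,-21.0,-0.2,-0.2],[0.0891,-0.0014,-0.0121,-0.1,-28.0,-0.2,-0.2],[0.1113,-0.0018,-0.0151,-0.1,-35.0,-0.3,-0.2]],
])

```text
time: 40.55
eef_pos: [323.6, 388.6, 276.5]
orientation: [[-0.812, 0.095, 0.576], [0.08, 0.995, -0.051], [-0.578, 0.004, -0.816]]
force: [-0.3, -0.6, -1.6]
grip_width: 54.8
```

Call:
move_arm([
  [[0.0172,0,0.0295,0,0,0,-0.2],[0.0344,0,0.0591,0,0,0,-0.2],[0.0344,0,0.0591,0,0,0,-0.2],[0.0344,0,0.0591,0,0,0,-0.2],[0.0344,0,0.0591,0,0,0,-0.2]],
])

```text
time: 41.05
eef_pos: [330.7, 389.5, 208.9]
orientation: [[-0.815, 0.095, 0.572], [0.08, 0.995, -0.052], [-0.575, 0.004, -0.818]]
force: [0.5, -0.1, 0.1]
grip_width: 54.7
```

Call:
move_arm([
  [[0,0,0,0,0,0,-0.2],[0,0,0,0,0,0,-0.2]],
])

```text
time: 41.25
eef_pos: [330.3, 389.2, 208.2]
orientation: [[-0.815, 0.095, 0.572], [0.079, 0.996, -0.052], [-0.574, 0.003, -0.819]]
force: [-0.0, -0.3, 0.2]
grip_width: 54.8
```

```bash
python3 - <<'E'
from br import *
import json
s=readout.observe(); print(s['time'],s['eef_pos'],s['orientation'].round(3).tolist(),s['joints']); print(json.load(open('cmd.json')))
C=cam("wrist"); shot("wrist","w21"); im=cv2.imread("pics/w21.png"); P=np.load('brush.npy'); P[0]+=.7;P[2]+=1.5
drawbrush(im,C,P,1,np.zeros(2)); cv2.imwrite("pics/w21.png",im); shot("side","s21",(190,90,360,240),4)
E
```

```text
41.25 [330.30709101 389.16552591 208.19869378] [[-0.815, 0.095, 0.572], [0.079, 0.996, -0.052], [-0.574, 0.003, -0.819]] [ 1.21606808  0.15120751  1.97805358 -0.73353333  0.97552354  0.15404022]
{'p': [329.74753968962403, 388.7337121815098, 206.9330951226294], 'R': [[-0.8155400872006842, 0.09372990325903387, 0.5710596040727737], [0.07682957688320605, 0.9955976583813727, -0.05368909331954422], [-0.573577878133953, 8.865990845561281e-05, -0.8191510299418365]]}
```

View pics/w21.png

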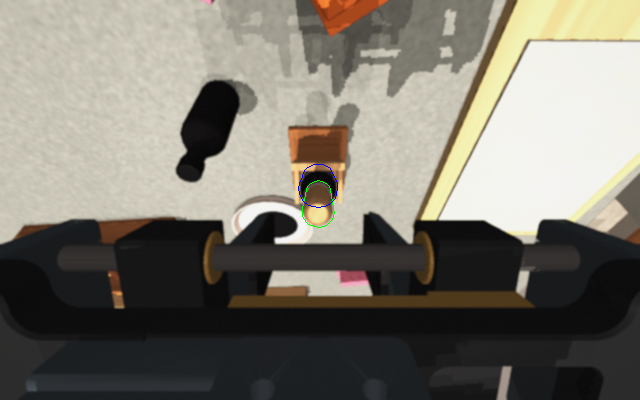

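View pics/s21.png

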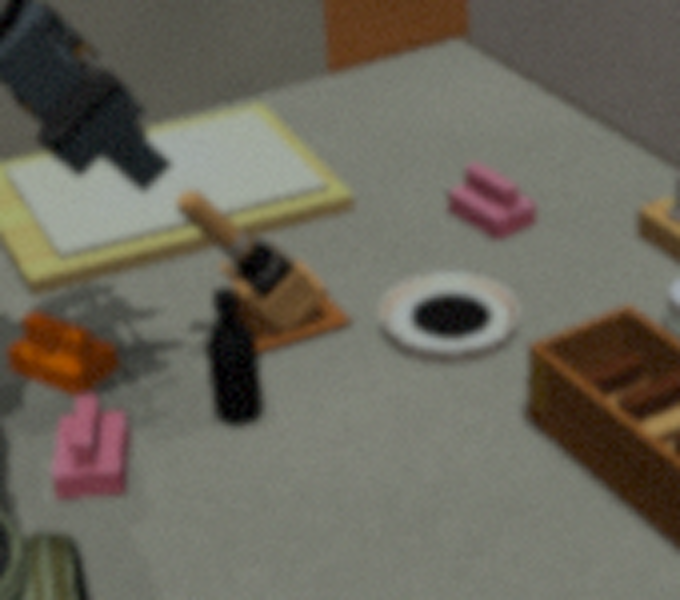

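```bash
python3 - <<'E'
import cv2,numpy as np
a=cv2.imread('pics/w21_raw.png')[120:240,260:380];b=cv2.imread('pics/w21.png')[120:240,260:380]
cv2.imwrite('pics/w21z.png',cv2.resize(np.hstack([a,b]),None,fx=3.3,fy=3.3,interpolation=cv2.INTER_CUBIC))
E
python3 - <<'E'
from bp import *
plan([dict(p=o+a*99,R=Rg,step=27,hold=2),dict(claw=1,hold=7)],claw=-.2)
E
```

```text
[[[0,0,0.0265,0,0,0,-0.2],[0,0,0.053,0,0,0,-0.2],[0,0,0.0795,0,0,0,-0.2],[0,-0.0001,0.106,0,0,0,-0.2],[0,-0.0001,0.106,0,0,0,-0.2]]]
[[[0,0,0,0,0,0,-0.2],[0,0,0,0,0,0,1],[0,0,0,0,0,0,1],[0,0,0,0,0,0,1],[0,0,0,0,0,0,1]]]
[[[0,0,0,0,0,0,1],[0,0,0,0,0,0,1],[0,0,0,0,0,0,1]]]
```

View pics/w21z.png

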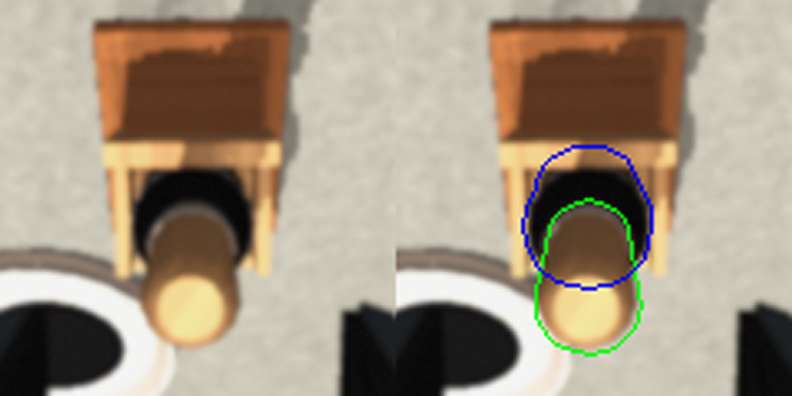

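The brush axis is lined up with the tool: the handle end is at (190,307) in the zoom and the model at (192,303). I'll approach slightly deeper and grip.

Call:
move_arm([
  [[0,0,0.027,0,0,0,-0.2],[0,0,0.054,0,0,0,-0.2],[0,0,0.08,0,0,0,-0.2],[0,0,0.1,0,0,0,-0.2],[0,0,0.112,0,0,0,-0.2]],
])

```text
time: 41.85
eef_pos: [394.3, 382.3, 114.1]
orientation: [[-0.816, 0.094, 0.571], [0.077, 0.996, -0.055], [-0.573, -0.001, -0.819]]
force: [0.1, -0.3, 0.2]
grip_width: 54.7
```

Call:
move_arm([
  [[0,0,0,0,0,0,-0.2],[0,0,0,0,0,0,-0.2]],
])

```text
time: 42.05
eef_pos: [393.8, 383.1, 115.7]
orientation: [[-0.815, 0.094, 0.571], [0.077, 0.996, -0.053], [-0.574, 0.001, -0.819]]
force: [0.9, -0.3, 0.4]
grip_width: 54.9
```

```bash
python3 - <<'E'
from pl import *
p,R=load(); print(p); p=np.array([329.7475,388.7337,206.9331])+np.array(R)@[0,0,112]; save(p,R); print(p,readout.observe()['eef_pos'],readout.observe()['force'])
shot("wrist","w22"); shot("side","s22",(190,90,360,240),4)
E
```

```text
[390.27048473 382.94310852 120.10307708]
[393.70617566 382.72052155 115.18818465] [393.77296946 383.095668   115.66556623] [ 0.93176389 -0.25197132  0.35365599]
```

View pics/w22.png

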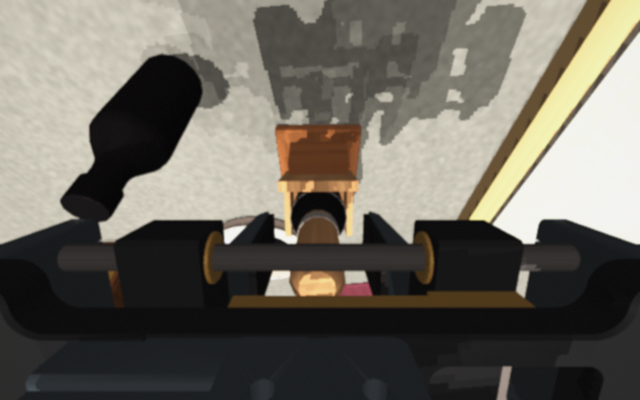

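View pics/s22.png

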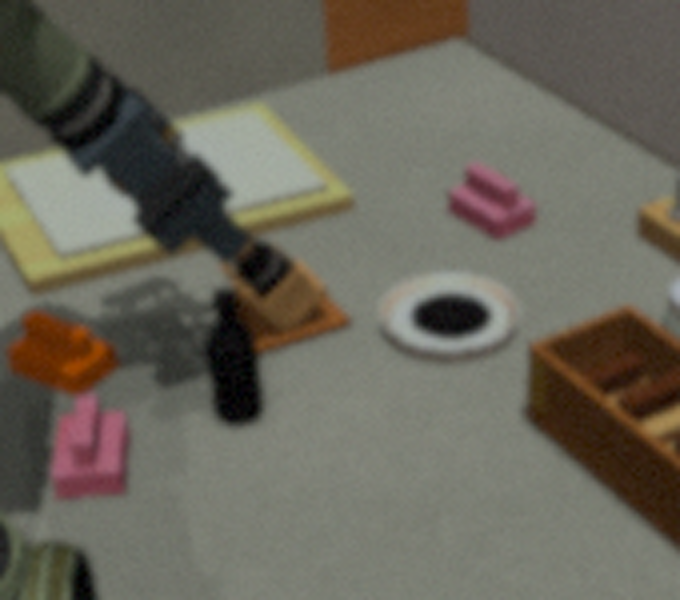

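Call:
move_arm([
  [[0,0,0,0,0,0,1],[0,0,0,0,0,0,1],[0,0,0,0,0,0,1],[0,0,0,0,0,0,1],[0,0,0,0,0,0,1]],
], grip_force=20)

```text
time: 42.65
eef_pos: [393.7, 383.0, 115.4]
orientation: [[-0.815, 0.094, 0.571], [0.077, 0.996, -0.053], [-0.574, 0.001, -0.819]]
force: [-1.8, 0.1, 1.1]
grip_width: 25.9
```

Call:
move_arm([
  [[0,0,0,0,0,0,1],[0,0,0,0,0,0,1],[0,0,0,0,0,0,1]],
])

```text
time: 42.95
eef_pos: [393.7, 383.0, 115.4]
orientation: [[-0.815, 0.094, 0.571], [0.077, 0.996, -0.053], [-0.574, 0.001, -0.819]]
force: [-2.9, -0.0, 2.9]
grip_width: 25.6
```

```bash
python3 - <<'E'
from pl import *
s=readout.observe(); print(s['force'],s['grip_width'],s['eef_pos'])
p,R=load()
plan([dict(p=p+[0,0,120],step=24,hold=1)],claw=1)
p,R=load()
plan([dict(p=[480,340,235],R=R_yaw(np.pi/2-.095),step=40,ang=5,hold=4)],claw=1)
E
```

```text
[-2.88777176 -0.02942949  2.93211745] 25.592996238192462 [393.71478067 382.99829571 115.40275684]
[[[-0.0138,0,-0.0197,0,0,0,1],[-0.0275,0,-0.0393,0,0,0,1],[-0.0413,0,-0.059,0,0,0,1],[-0.0551,0,-0.0786,0,0,0,1],[-0.0688,0,-0.0983,0,0,0,1]]]
[[[0,0,0,0,0,0,1]]]
[[[-0.0147,-0.0069,0.0103,0,7.0,0,1],[-0.0294,-0.0138,0.0207,0,14.0,0,1],[-0.0441,-0.0207,0.031,0,21.0,0,1],[-0.0589,-0.0275,0.0414,0,28.0,0,1],[-0.0736,-0.0344,0.0517,0,35.0,0.1,1]]]
[[[0,0,0,0,0,0,1],[0,0,0,0,0,0,1],[0,0,0,0,0,0,1],[0,0,0,0,0,0,1]]]
```

Call:
move_arm([
  [[-0.0138,0,-0.0197,0,0,0,1],[-0.0275,0,-0.0393,0,0,0,1],[-0.0413,0,-0.059,0,0,0,1],[-0.0551,0,-0.0786,0,0,0,1],[-0.0688,0,-0.0983,0,0,0,1]],
])

```text
time: 43.45
eef_pos: [393.3, 382.2, 235.2]
orientation: [[-0.816, 0.094, 0.57], [0.076, 0.996, -0.055], [-0.572, -0.001, -0.82]]
force: [-0.3, 0.0, -1.0]
grip_width: 25.2
```

Call:
move_arm([
  [[0,0,0,0,0,0,1]],
])

```text
time: 43.55
eef_pos: [394.4, 384.0, 238.0]
orientation: [[-0.814, 0.094, 0.573], [0.08, 0.996, -0.049], [-0.576, 0.006, -0.818]]
force: [0.2, 0.7, -1.3]
grip_width: 25.4
```

Call:
move_arm([
  [[-0.0147,-0.0069,0.0103,0,7.0,0,1],[-0.0294,-0.0138,0.0207,0,14.0,0,1],[-0.0441,-0.0207,0.031,0,21.0,0,1],[-0.0589,-0.0275,0.0414,0,28.0,0,1],[-0.0736,-0.0344,0.0517,0,35.0,0.1,1]],
])

```text
time: 44.05
eef_pos: [480.2, 339.2, 233.9]
orientation: [[-0.995, 0.096, -0.006], [0.096, 0.995, 0.001], [0.006, 0.0, -1.0]]
force: [1.0, 0.9, -1.2]
grip_width: 25.6
```

Call:
move_arm([
  [[0,0,0,0,0,0,1],[0,0,0,0,0,0,1],[0,0,0,0,0,0,1],[0,0,0,0,0,0,1]],
])

```text
time: 44.45
eef_pos: [478.4, 340.5, 234.7]
orientation: [[-0.996, 0.094, -0.001], [0.094, 0.996, -0.0], [0.0, -0.0, -1.0]]
force: [-0.2, 0.4, -1.8]
grip_width: 25.7
```

```bash
python3 - <<'E'
from br import *
s=readout.observe(); print(s['time'],s['eef_pos'],s['force'],s['orientation'].round(3).tolist(),s['grip_width'])
np.savez('wv2.npz',e=s['eef_pos'],o=s['orientation'])
shot("wrist","w23"); shot("side","s23",(210,70,360,200),5); shot("top","t23",(160,90,320,210),4.5)
E
```

```text
44.45 [478.41989066 340.46649453 234.65886132] [-0.21397308  0.36892281 -1.76649484] [[-0.996, 0.094, -0.001], [0.094, 0.996, -0.0], [0.0, -0.0, -1.0]] 25.69814861446573
```

View pics/w23.png

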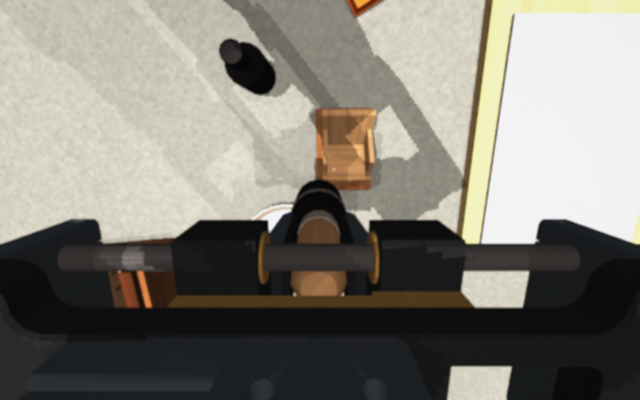

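View pics/s23.png

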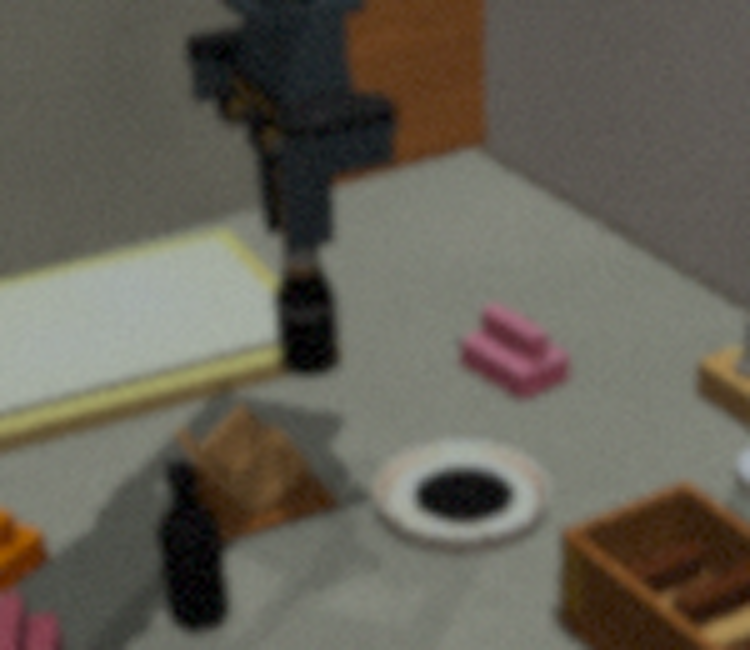

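```bash
python3 - <<'E'
from br import *
from pl import R_yaw
T=CAL["wrist"]["tool_from_camera"]; c=CAL["wrist"]; K=np.array([[c["fx"],0,c["cx"]],[0,c["fy"],c["cy"]],[0,0,1]])
def ink(im,roi):
    x0,y0,x1,y1=roi; g=im[y0:y1,x0:x1].max(2); m=(g<60).astype(np.uint8); n,l,st,ce=cv2.connectedComponentsWithStats(m); i=1+st[1:,4].argmax(); return ce[i]+[x0,y0],st[i]
for f,e,R in(("w2",[600.18,78.21,179.34],R_yaw(np.arctan2(1,.012))),("w7",[603.29,74.72,151.24],R_yaw(np.pi/2-.012))):
    im=cv2.imread(f'pics/{f}_raw.png'); uv,st=ink(im,(440,100,590,235)); Rc=R@T[:3,:3]; p=R@T[:3,3]+np.array(e); C=(K,Rc.T,-Rc.T@p)
    print(f,uv,st,back(C,uv,6))
im=cv2.imread('pics/top0.png'); uv,st=ink(im,(215,150,260,195)); print("top",uv,st,back(cam("top"),uv,6))
im=cv2.imread('pics/side0.png'); uv,st=ink(im,(285,155,320,185)); print("side",uv,st,back(cam("side"),uv,6))
# dish white outer in top
x0,y0=205,140; w=(cv2.imread('pics/top0.png')[y0:205,x0:265].min(2)>150).astype(np.uint8); cs,_=cv2.findContours(w,cv2.RETR_EXTERNAL,cv2.CHAIN_APPROX_NONE); k=max(cs,key=cv2.contourArea); el=cv2.fitEllipse(k); print(el, back(cam("top"),np.array(el[0])+[x0,y0],16))
# held brush overlay
w=np.load('wv2.npz'); Rc=w['o']@T[:3,:3]; p=w['o']@T[:3,3]+w['e']; C=(K,Rc.T,-Rc.T@p)
ims=[]
for h in(92,102):
    P=[w['e'][0],w['e'][1],w['e'][2]-h,0,1e-3]
    im=cv2.imread('pics/w23_raw.png'); drawbrush(im,C,P,1,np.zeros(2)); ims.append(cv2.resize(im[150:320,220:420],None,fx=2,fy=2))
    f_=5;off=np.array([210,70]); im=cv2.imread('pics/s23.png'); drawbrush(im,cam("side"),P,f_,off); ims.append(im[200:540,200:440])
cv2.imwrite('pics/w23o.png',cv2.resize(np.hstack(ims),None,fx=.6,fy=.6))
E
```

```text
w2 [494.52013845 167.47923222] [  23   36   64   64 3178] [580.57037532 288.82276989   6.        ]
w7 [513.52288269 167.50920568] [  38   33   71   70 3802] [580.28591919 289.05510162   6.        ]
top [236.47685185 171.24074074] [ 10  10  24  23 432] [580.96376101 291.1649757    6.        ]
side [302.31451613 168.66935484] [  9   9  18  10 124] [578.96213346 283.40572063   6.        ]
((32.06403732299805, 32.194271087646484), (35.892974853515625, 38.042686462402344), 74.44824981689453) [575.4929426  287.20610543  16.        ]
```

View pics/w23o.png

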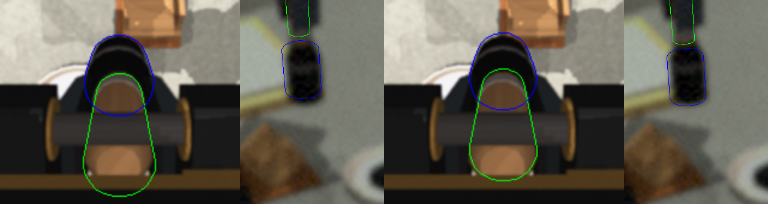

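```bash
python3 - <<'E'
from pl import *
plan([dict(p=[580,289,234],step=32),dict(p=[580,289,116],step=30,hold=3)],claw=1)
E
```

```text
[[[-0.0261,-0.0103,0.0003,0,0,0,1],[-0.0522,-0.0206,0.0005,0,0,0,1],[-0.0783,-0.0309,0.0008,0,0,0,1],[-0.1044,-0.0413,0.001,0,0,0,1],[-0.1044,-0.0413,0.0305,0,0,0,1]]]
[[[0,0,0.0295,0,0,0,1],[0,0,0.059,0,0,0,1],[0,0,0.0885,0,0,0,1],[0,0,0.0885,0,0,0,1],[0,0,0.0885,0,0,0,1]]]
[[[0,0,0,0,0,0,1]]]
```

Call:
move_arm([
  [[-0.0261,-0.0103,0.0003,0,0,0,1],[-0.0522,-0.0206,0.0005,0,0,0,1],[-0.0783,-0.0309,0.0008,0,0,0,1],[-0.1044,-0.0413,0.001,0,0,0,1],[-0.1044,-0.0413,0.0305,0,0,0,1]],
])

```text
time: 45.1
eef_pos: [585.0, 288.9, 208.3]
orientation: [[-0.995, 0.097, 0.011], [0.097, 0.995, 0.004], [-0.011, 0.005, -1.0]]
force: [0.5, 0.7, -1.9]
grip_width: 25.4
```

Call:
move_arm([
  [[0,0,0.0295,0,0,0,1],[0,0,0.059,0,0,0,1],[0,0,0.0885,0,0,0,1],[0,0,0.0885,0,0,0,1],[0,0,0.0885,0,0,0,1]],
])

```text
time: 45.6
eef_pos: [579.9, 289.6, 116.6]
orientation: [[-0.996, 0.095, 0.0], [0.095, 0.996, 0.001], [-0.0, 0.001, -1.0]]
force: [0.2, 0.5, 0.0]
grip_width: 25.6
```

Call:
move_arm([
  [[0,0,0,0,0,0,1],[0,0,0,0,0,0,1]],
])

```text
time: 45.8
eef_pos: [581.0, 289.8, 118.2]
orientation: [[-0.995, 0.095, 0.004], [0.095, 0.995, 0.002], [-0.003, 0.003, -1.0]]
force: [0.1, -0.8, -1.4]
grip_width: 25.4
```

```bash
python3 - <<'E'
from br import *
s=readout.observe(); print(s['time'],s['eef_pos'],s['force'],s['torque'])
shot("side","s24",(230,90,360,200),6); shot("wrist","w24")
E
```

```text
45.8 [580.98096596 289.79117981 118.19009745] [ 0.12033967 -0.76178925 -1.35279808] [-0.01789773  0.03579149  0.03682755]
```

View pics/s24.png

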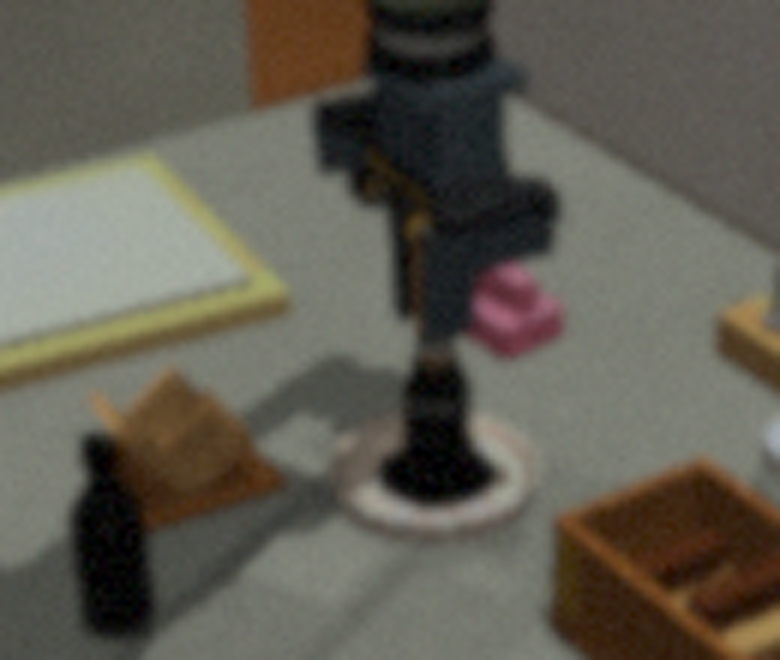

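View pics/w24.png

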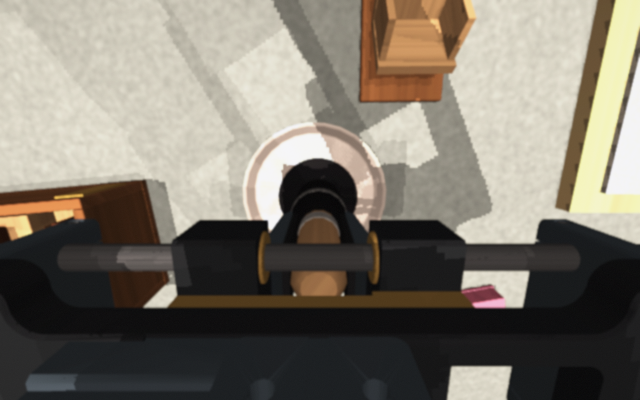

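The brush is upright above the middle of the dish, which is at (316,190) in the wrist view. I'll lower it in small steps, watching the force.

Call:
move_arm([
  [[0,0,0.003,0,0,0,1],[0,0,0.006,0,0,0,1],[0,0,0.008,0,0,0,1],[0,0,0.008,0,0,0,1],[0,0,0.008,0,0,0,1]],
])

```text
time: 46.4
eef_pos: [579.9, 289.1, 107.8]
orientation: [[-0.995, 0.095, -0.0], [0.095, 0.995, 0.001], [0.0, 0.001, -1.0]]
force: [-0.3, -0.1, -1.3]
grip_width: 25.4
```

Call:
move_arm([
  [[0,0,0.001,0,0,0,1],[0,0,0.002,0,0,0,1],[0,0,0.002,0,0,0,1],[0,0,0.002,0,0,0,1]],
])

```text
time: 46.8
eef_pos: [580.1, 289.2, 106.2]
orientation: [[-0.995, 0.095, 0.001], [0.095, 0.995, 0.001], [-0.0, 0.001, -1.0]]
force: [0.7, -0.3, 0.1]
grip_width: 25.6
```

Call:
move_arm([
  [[0,0,0.0005,0,0,0,1],[0,0,0.001,0,0,0,1],[0,0,0.001,0,0,0,1],[0,0,0.001,0,0,0,1]],
])

```text
time: 47.2
eef_pos: [580.4, 289.3, 106.1]
orientation: [[-0.995, 0.095, 0.001], [0.095, 0.995, 0.001], [-0.001, 0.001, -1.0]]
force: [-0.6, -1.0, 5.5]
grip_width: 25.9
```

```bash
python3 - <<'E'
from br import *
s=readout.observe(); print(s['time'],s['eef_pos'],s['force'],s['torque'])
E
```

```text
47.2 [580.38768562 289.25349929 106.12933155] [-0.57843467 -0.97325992  5.48108534] [-0.12198035  0.24772602 -0.04337152]
```

Firm contact at about 7 N. I'll ease off slightly, open the gripper and back straight up.

Call:
move_arm([
  [[0,0,-0.0006,0,0,0,1],[0,0,-0.0006,0,0,0,0.35],[0,0,-0.0006,0,0,0,0.2],[0,0,-0.0006,0,0,0,0],[0,0,-0.0006,0,0,0,-0.2]],
])

```text
time: 47.7
eef_pos: [579.8, 289.1, 105.3]
orientation: [[-0.995, 0.095, -0.0], [0.095, 0.995, 0.0], [0.0, 0.0, -1.0]]
force: [0.6, -0.1, -0.2]
grip_width: 49.6
```

Call:
move_arm([
  [[0,0,0,0,0,0,-0.2],[0,0,0,0,0,0,-0.2],[0,0,0,0,0,0,-0.2],[0,0,0,0,0,0,-0.2]],
])

```text
time: 48.1
eef_pos: [580.0, 289.2, 105.6]
orientation: [[-0.995, 0.095, 0.0], [0.095, 0.995, 0.001], [-0.0, 0.001, -1.0]]
force: [-0.1, 0.7, -0.2]
grip_width: 54.7
```

```bash
python3 - <<'E'
from br import *
s=readout.observe(); print(s['time'],s['eef_pos'],s['force'],s['grip_width'])
shot("wrist","w25")
E
```

```text
48.1 [579.97585058 289.15985727 105.58938962] [-0.1059173   0.68062144 -0.21436679] 54.732762320990446
```

View pics/w25.png

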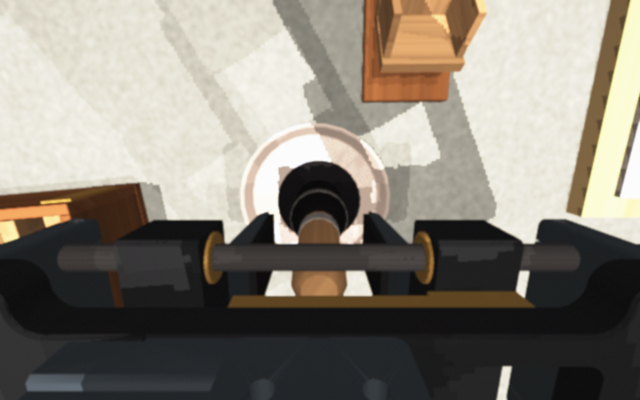

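The brush stands free between the open fingers. I'll retract straight up, then back away towards the base.

Call:
move_arm([
  [[0,0,-0.02,0,0,0,-0.2],[0,0,-0.05,0,0,0,-0.2],[0,0,-0.08,0,0,0,-0.2],[0,0,-0.115,0,0,0,-0.2],[0,0,-0.15,0,0,0,-0.2]],
])

```text
time: 48.65
eef_pos: [579.7, 288.9, 256.9]
orientation: [[-0.995, 0.095, -0.0], [0.095, 0.995, 0.001], [0.0, 0.0, -1.0]]
force: [1.0, -0.0, 0.3]
grip_width: 54.4
```

Call:
move_arm([
  [[0.04,0,-0.01,0,0,0,-0.2],[0.08,0,-0.02,0,0,0,-0.2],[0.12,0,-0.03,0,0,0,-0.2],[0.16,0,-0.03,0,0,0,-0.2],[0.2,0,-0.03,0,0,0,-0.2]],
])

```text
time: 49.15
eef_pos: [379.4, 308.1, 286.1]
orientation: [[-0.995, 0.096, 0.001], [0.096, 0.995, 0.002], [-0.001, 0.002, -1.0]]
force: [-0.6, -0.0, 0.8]
grip_width: 54.7
```

Call:
move_arm([
  [[0.02,0.04,0,0,0,0,-0.2],[0.04,0.08,0,0,0,0,-0.2],[0.06,0.12,0,0,0,0,-0.2],[0.06,0.12,0,0,0,0,-0.2],[0.06,0.12,0,0,0,0,-0.2]],
])

```text
time: 49.65
eef_pos: [332.1, 433.6, 285.3]
orientation: [[-0.996, 0.093, -0.0], [0.093, 0.996, -0.0], [0.0, -0.0, -1.0]]
force: [-0.1, 0.2, 0.0]
grip_width: 54.8
```

```bash
python3 - <<'E'
from br import *
s=readout.observe(); print(s['time'],s['eef_pos'],s['force'],s['grip_width'])
C=shot("top","t26",(160,90,480,290),2.5); Cs=shot("side","s26",(190,110,450,345),2.8)
for n,f,off,C in(("t26",2.5,(160,90),C),("s26",2.8,(190,110),Cs)):
    im=cv2.imread(f"pics/{n}.png"); drawbrush(im,C,[580,289,6,0,1e-3],f,np.array(off))
    for p,t,z in (([603.5,74.7,-.012],0,8),([602.9,12.3,-.012],1,8),([602.3,-59.2,-.012],0,28),([601.5,-122.2,-.012],0,28)): draw(im,C,pose([*p,z],RIBT if t else RIBL),(0,255,0),f,np.array(off))
    cv2.imwrite(f"pics/{n}o.png",im)
E
```

```text
49.65 [332.10362078 433.61800996 285.33549111] [-8.03122630e-02  2.49671232e-01  1.89589100e-04] 54.83110503830787
```

View pics/t26o.png

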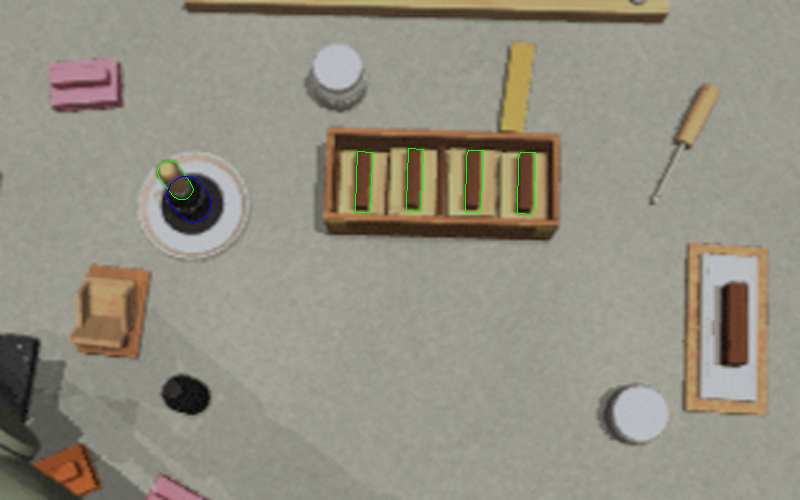

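View pics/s26o.png

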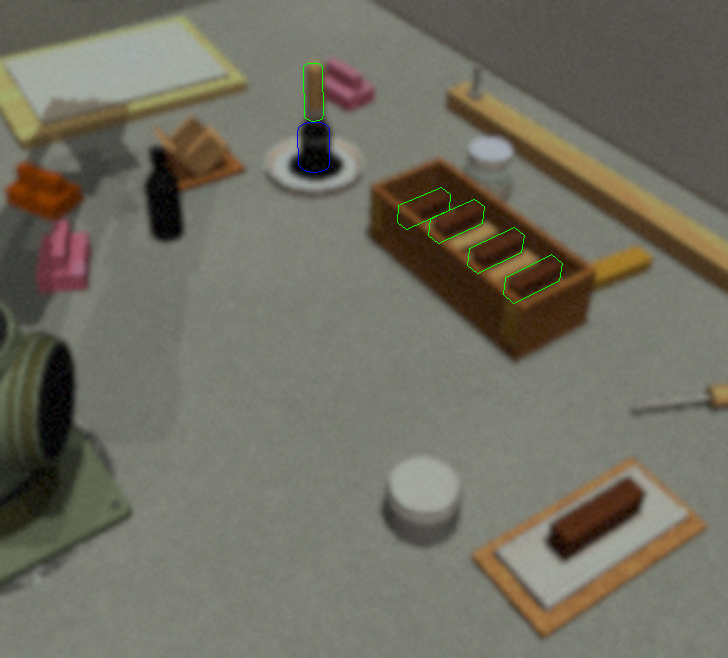

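Both views agree with the models. The brush stands upright in the dish at (190,203), four blocks are in the case, the burnisher is centred on its board at (733,325), and the bystanders haven't moved. Handing in.

```bash
python3 - <<'E'
from workcell import job,readout
print(job.finish_job()); print(readout.observe()['time'])
E
```

```text
the job is handed in; nothing more can be done
None
the job is handed in; nothing more can be done
```

I packed the four blocks that were on the table (three low, one tall), did the rim check, put the burnisher back and stood the brush in the dish. The job was handed in at about 50 s on the robot clock, and it reported no verdict.

- **Blocks:** The tall block and one low block are in the deep bay, and the other two low blocks are in the shallow bay. In the last top and side pictures all four stand upright below the rim, where I meant to put them.
- **Rim check:** I pressed the burnisher on the rim at the deep end and slid it to about 101 mm past the middle at the shallow end. The force readings taken after each step of the slide stayed at about 10–12 N on the rim.
- **Burnisher:** It lies flat on the middle of its board, lengthwise, within a few millimetres in the last pictures.
- **Brush:** It stands upright and let go in the middle of the dish, and the last top and side pictures match an upright brush there.
- **Other things:** The other objects look unmoved, and the arm was clear of everything.

**Mishaps and disagreements:**
- **Missed grasp:** The first grasp of a block closed too slowly and came up empty. I repeated it with the gripper half open.
- **Case position:** The top camera and the wrist camera differed by about 3 mm on the case. I used the wrist camera.
- **Brush fit:** The brush looked about 7–10 % narrower in the wrist view than the model says. I approached a few millimetres deeper to allow for it, and the grip held.

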